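# Click three dropper bottles into a leaning divided rack

### The arm

A 6-joint arm with a two-finger parallel gripper is mounted at the origin on the work surface. World frame = base frame: x ahead of the robot, y to its left, z up, the work surface at z = 0. Lengths are in mm, angles in degrees, forces in N, time in s.
With the tool pointing down it reaches from about 350 to 725 mm from the base axis. Payload 4.3 kg.
Tool frame: the origin (TCP) lies between the finger pads; the fingertips stand 22 mm ahead of it and the grasp point (between the pads) lies 3 mm ahead of it (manip.finger_overhang is the distance from the TCP to the fingertips, in mm); z points along the fingers, y is the line along which they close (so a half turn about z gives the same grasp; the last joint's range is limited). The gripper opens to 85 mm and grips with 20 to 120 N. Pads are 22 mm wide; open, the fingers measure 114 mm over their backs; the gripper's body (76 mm by 85 mm) begins 54 mm behind the grasp point. The pads swing forward as they close: fully open they stand 13 mm farther back than shut.
Start: joints at [-80.69, 21.618, 4.641, 73.018, 0, 83.68], TCP at [154.931, -553.77, 253.329] pointing down, gripper open.
Joint ranges: [-156.06, 156.06], [-48.1, 94.91], [-58.44, 69.94], [-101.28, 121.22], [-78.64, 73.56], [-180, 180]. Speed limits (degrees/s): [147.25, 147.25, 180, 180, 180, 180].

### API

Orientations are given as a 3x3 rotation matrix whose columns are the frame's x, y, z axes.
In Python, from bench import manip, vision, workorder gives the robot as it stands. The module is installed in compiled form; this text tells all that it offers.
- The arm moves only by the tool arm_command, never from a script. Its argument "plan" is a list of rows, each an object of numbers: "dx", "dy", "dz": the shift along the tool's x, y, z in m; "wx", "wy", "wz": the turn, a rotation vector about the tool's x, y, z in degrees. A call has 1 to 20 rows; each row shifts and turns the commanded pose from where the row before left it, along the tool's axes as they then stand; what a row does not reach is not made up. A row lasts 1/10 s, in which the tool goes at most 50 mm and 8.59 degrees, less where a joint would pass 70% of its speed; a pose out of reach is approached as far as the arm can. A call is refused whole if a number of a shift passes 0.05 or a number of a turn 8.59, either way. A call with a gripper value outside its range is refused whole. "gripper" is the finger opening in m, from 0 to 0.0854, set as the call begins (left out, the last holds). The fingers move at their own pace and stop on an object; the grip force is fixed at half the most. Time passes only in rows, so rows that do not move let the fingers close. It gives the time, the measured TCP pose, the force, the opening and the grip force at its end, in the units of the state.
- manip.sense(): the state, without advancing time (a new reading comes with each control period).
- vision.snapshot(name): name is "side" or "top"; returns a dict with "img" (480x640x3 uint8, red, green, blue), "fx", "fy", "cx", "cy" (pixels), "dist_coeffs" ([k1, k2, p1, p2, k3] as OpenCV has them; the pictures are not rectified), "view" (4x4, takes a point from world to camera coordinates). Camera axes: x right, y up, looking along -z (the intrinsics and any distortion apply to the point x, -y, -z); pixel columns grow to the right and rows downward; lengths in mm; the calibration is good to about 2 mm. A picture is of the moment at which its call begins. There is no depth.
- workorder.job_done(): hands the job in; it is judged then, once.
The state is a dict: "time": time; "joints": joint angles; "joint_vel": joint speeds; "joint_efforts": joint torques, N m; "tcp_pos": TCP position; "tcp_rot": TCP orientation; "force": force on the tool from outside, world axes, zero at the start; "ft_torque": the same for the moment, N m; "width": finger opening in mm; "gripper_force": force on a finger pad.
Only numpy, scipy, OpenCV 4.12 (cv2) and the standard library are available. Lean on these libraries where they do the work, as an engineer would, in place of code of your own. Each camera call takes 0.05 s, during which the arm holds its last target. There are 200 camera calls.

### The job

Put the three dropper bottles away in the leaning divided rack, cap up, one in each cell, and press each one in until its foot clicks past the sprung ball and it sits fully home on its cell's floor. Press gently, they are glass, and leave the soap mould, the tin and the stack of cups where they are.

Things in the scene. Friction and masses are not known exactly. Their poses are not given: they have to be found in the camera images.
- bottle1_mid (a point): amber glass dropper bottle, 92 mm tall, 70-140 g, at first upright on the table; point on its axis half-way up (46 mm above its underside), z towards the cap. Foot flange 18 mm high, 32 mm dia., its lower 6 mm tapering in to 25 mm; above it the body, 26 mm dia. to 46 mm, then shoulder and neck; straight black cap 21 mm dia. from 58 to 92 mm up, to grip or press on. All three alike.
- bottle2_mid (a point): amber glass dropper bottle, 92 mm tall, 70-140 g, at first upright on the table; point on its axis half-way up (46 mm above its underside), z towards the cap. Foot flange 18 mm high, 32 mm dia., its lower 6 mm tapering in to 25 mm; above it the body, 26 mm dia. to 46 mm, then shoulder and neck; straight black cap 21 mm dia. from 58 to 92 mm up, to grip or press on. All three alike.
- bottle3_mid (a point): amber glass dropper bottle, 92 mm tall, 70-140 g, at first upright on the table; point on its axis half-way up (46 mm above its underside), z towards the cap. Foot flange 18 mm high, 32 mm dia., its lower 6 mm tapering in to 25 mm; above it the body, 26 mm dia. to 46 mm, then shoulder and neck; straight black cap 21 mm dia. from 58 to 92 mm up, to grip or press on. All three alike.
- cell1 (a point): centre of the mouth of the right-hand (-y end) cell, level with the divider tops; z points out of the cell along its axis, 30 degrees from vertical, leaning to the rack's front; y runs along the row, x to the back wall (upward). Cell 36 mm (x) by 38 mm (y), 42 mm apart, dividers 4 mm thick. Its cork floor (gives 1 mm per 10 N) is adjustable: 36 to 52 mm below the mouth, differing by cell, not reported.
- cell2 (a point): centre of the mouth of the middle cell, level with the divider tops; z points out of the cell along its axis, 30 degrees from vertical, leaning to the rack's front; y runs along the row, x to the back wall (upward). Cell 36 mm (x) by 38 mm (y), 42 mm apart, dividers 4 mm thick. Its cork floor (gives 1 mm per 10 N) is adjustable: 36 to 52 mm below the mouth, differing by cell, not reported.
- cell3 (a point): centre of the mouth of the left-hand (+y end) cell, level with the divider tops; z points out of the cell along its axis, 30 degrees from vertical, leaning to the rack's front; y runs along the row, x to the back wall (upward). Cell 36 mm (x) by 38 mm (y), 42 mm apart, dividers 4 mm thick. Its cork floor (gives 1 mm per 10 N) is adjustable: 36 to 52 mm below the mouth, differing by cell, not reported.
- bottle1: the same bottle 1, with the origin at the centre of its underside
- bottle2: the same bottle 2, with the origin at the centre of its underside
- bottle3: the same bottle 3, with the origin at the centre of its underside
- ball1 (a joint): how far this cell's (same number) sprung steel ball is pressed back, m: 0 out, 0.007 in. Ball 13 mm dia., 6 mm proud of the middle of the back wall, centre 22 mm above the floor. A bottle let go rests on it, 21 mm short of the floor; about 8 N along the cell drives it back 2-4 mm until the foot passes; it then springs out over the foot (under 0.001) and holds the bottle home.
- ball2 (a joint): how far this cell's (same number) sprung steel ball is pressed back, m: 0 out, 0.007 in. Ball 13 mm dia., 6 mm proud of the middle of the back wall, centre 22 mm above the floor. A bottle let go rests on it, 21 mm short of the floor; about 8 N along the cell drives it back 2-4 mm until the foot passes; it then springs out over the foot (under 0.001) and holds the bottle home.
- ball3 (a joint): how far this cell's (same number) sprung steel ball is pressed back, m: 0 out, 0.007 in. Ball 13 mm dia., 6 mm proud of the middle of the back wall, centre 22 mm above the floor. A bottle let go rests on it, 21 mm short of the floor; about 8 N along the cell drives it back 2-4 mm until the foot passes; it then springs out over the foot (under 0.001) and holds the bottle home.
- rack: the plain wooden rack itself, an open box 50 mm by 130 mm (y, along its three cells), fixed on a plywood stand, leaning 30 degrees towards its front, the robot's side; origin 52 mm below the middle cell's mouth, axes as for the cells. Front and dividers 4 mm thick, back wall 10 mm, tops 64 to 90 mm above the table. It does not move.
- mould: bystander: grey soap mould, an open box 85 x 65 x 30 mm, loose on the table; origin at the centre of its underside
- tin: bystander: round aluminium tin with a lid, 63 mm in diameter, 32 mm high, loose; origin at the centre of its underside
- cups: bystander: upturned stack of paper cups, 73 mm in diameter at the foot, 54 mm at the top, 115 mm high, loose; origin at the centre of its underside

How it is judged (in metres and radians):
At the end, for the whole second after the job is handed in: Every cell holds one bottle, cap up, within 6 mm of the cell's axis both ways and within about 7 degrees of its direction, its mid-point no more than 12.5 mm outside the mouth plane (a bottle stopped by the ball is further out), with the cell's ball sprung out again (reading under 0.0014), at rest (((x of bottle1_mid in the frame of cell1 between -0.006 and 0.006 m and y of bottle1_mid in the frame of cell1 between -0.006 and 0.006 m and z of bottle1_mid in the frame of cell1 between -0.012 and 0.0125 m and angle between the z axis of bottle1_mid and the z axis of cell1, either way round below 0.12 rad) or (x of bottle2_mid in the frame of cell1 between -0.006 and 0.006 m and y of bottle2_mid in the frame of cell1 between -0.006 and 0.006 m and z of bottle2_mid in the frame of cell1 between -0.012 and 0.0125 m and angle between the z axis of bottle2_mid and the z axis of cell1, either way round below 0.12 rad) or (x of bottle3_mid in the frame of cell1 between -0.006 and 0.006 m and y of bottle3_mid in the frame of cell1 between -0.006 and 0.006 m and z of bottle3_mid in the frame of cell1 between -0.012 and 0.0125 m and angle between the z axis of bottle3_mid and the z axis of cell1, either way round below 0.12 rad)) and ((x of bottle1_mid in the frame of cell2 between -0.006 and 0.006 m and y of bottle1_mid in the frame of cell2 between -0.006 and 0.006 m and z of bottle1_mid in the frame of cell2 between -0.012 and 0.0125 m and angle between the z axis of bottle1_mid and the z axis of cell2, either way round below 0.12 rad) or (x of bottle2_mid in the frame of cell2 between -0.006 and 0.006 m and y of bottle2_mid in the frame of cell2 between -0.006 and 0.006 m and z of bottle2_mid in the frame of cell2 between -0.012 and 0.0125 m and angle between the z axis of bottle2_mid and the z axis of cell2, either way round below 0.12 rad) or (x of bottle3_mid in the frame of cell2 between -0.006 and 0.006 m and y of bottle3_mid in the frame of cell2 between -0.006 and 0.006 m and z of bottle3_mid in the frame of cell2 between -0.012 and 0.0125 m and angle between the z axis of bottle3_mid and the z axis of cell2, either way round below 0.12 rad)) and ((x of bottle1_mid in the frame of cell3 between -0.006 and 0.006 m and y of bottle1_mid in the frame of cell3 between -0.006 and 0.006 m and z of bottle1_mid in the frame of cell3 between -0.012 and 0.0125 m and angle between the z axis of bottle1_mid and the z axis of cell3, either way round below 0.12 rad) or (x of bottle2_mid in the frame of cell3 between -0.006 and 0.006 m and y of bottle2_mid in the frame of cell3 between -0.006 and 0.006 m and z of bottle2_mid in the frame of cell3 between -0.012 and 0.0125 m and angle between the z axis of bottle2_mid and the z axis of cell3, either way round below 0.12 rad) or (x of bottle3_mid in the frame of cell3 between -0.006 and 0.006 m and y of bottle3_mid in the frame of cell3 between -0.006 and 0.006 m and z of bottle3_mid in the frame of cell3 between -0.012 and 0.0125 m and angle between the z axis of bottle3_mid and the z axis of cell3, either way round below 0.12 rad)) and value of joint each of ball1, ball2, ball3 below 0.0014 m and linear speed of each of bottle1, bottle2, bottle3 below 0.01 m/s); the robot touches nothing.
It fails at once if a bottle is forced against the rack with more than 60 N in all (ball, walls and floor added up; a firm press of 25 N along the cell stays under this) (contact force between any of bottle1, bottle2, bottle3 and rack above 60 N).
It fails at once if the mould, the tin or the cups are moved by more than 20 mm (distance of any of mould, tin, cups from where it was at the start of the episode above 0.02 m).
It also fails if it takes over 72 s, if anything falls off the work surface, if the arm or the gripper's body presses on something with over 40 N, if the wrist force passes 120 N, or if a joint passes its speed limit or range.

## Working session

There is one attempt and no reset: what is moved stays moved. The work goes in short steps, Python scripts to look and compute and a tool call to move; the robot and the scene stay as the last step left them, time stands still between calls to the robot, and variables do not carry over. Pictures are saved under pics/ and viewed, at most 10 in all, crops included, and the job is handed in when it is done.

Besides the shell and the picture viewer there is one more tool, called as a command line: name --argument value ..., lists and objects as JSON in quotes. arm_command: Moves the arm, as the interface text tells. Its arguments: {"type":"object","properties":{"plan":{"type":"array"},"gripper":{"type":"number"}},"required":["plan"]}

```bash
mkdir -p pics; cat > h.py <<'E'
import numpy as np, cv2
from bench import manip, vision, workorder
def snap(n,f=None):
    s=vision.snapshot(n)
    if f: cv2.imwrite('pics/'+f,cv2.cvtColor(s['img'],cv2.COLOR_RGB2BGR))
    return s
def ray(s,u,v):
    K=np.array([[s['fx'],0,s['cx']],[0,s['fy'],s['cy']],[0,0,1.]])
    p=cv2.undistortPoints(np.array([[[u,v]]],float),K,np.array(s['dist_coeffs'],float))[0,0]
    V=np.array(s['view']);R=V[:3,:3];o=-R.T@V[:3,3]
    return o,R.T@np.array([p[0],-p[1],-1.])
def atz(s,u,v,z):
    o,d=ray(s,u,v);return o+d*(z-o[2])/d[2]
def proj(s,P):
    K=np.array([[s['fx'],0,s['cx']],[0,s['fy'],s['cy']],[0,0,1.]])
    V=np.array(s['view']);q=(V[:3,:3]@np.atleast_2d(P).astype(float).T).T+V[:3,3];q=q*[1,-1,-1]
    return cv2.projectPoints(q,np.zeros(3),np.zeros(3),K,np.array(s['dist_coeffs'],float))[0][:,0]
E
python3 - <<'E'
from h import *
for n in('top','side'):
    s=snap(n,n+'0.png');print(n,s['fx'],s['cx'],s['cy'],s['dist_coeffs'],'pos',ray(s,320,240))
print(manip.sense())
E
```

```text
top 595.9405033034976 326.6784531429264 238.98370136996306 [-0.16378388  0.          0.          0.          0.        ] pos (array([ 431.66810636,   18.3762141 , 1111.04732333]), array([ 0.11867508, -0.00879152, -0.99295893]))
side 527.9582323842741 316.6734555134451 238.80468157197384 [-0.01913642  0.          0.          0.          0.        ] pos (array([139.71278577, 570.9624069 , 718.15427343]), array([ 0.40141538, -0.60565842, -0.68708689]))
{'time': 0.1, 'joints': array([-8.06889202e+01,  2.16593646e+01,  4.56879600e+00,  7.30199655e+01,
       -3.54932443e-04,  8.36812971e+01]), 'joint_vel': array([-0.05111616, -0.10520275,  0.11542338, -0.0531548 , -0.12986338,
        0.00275873]), 'joint_efforts': array([ 1.13317306e-03, -4.64692283e+01,  2.70582694e+01,  1.20334548e-02,
       -7.41838880e-05, -3.32800454e-06]), 'tcp_pos': array([ 154.83714769, -553.16333732,  252.42570724]), 'tcp_rot': array([[ 9.63022682e-01,  2.69420142e-01, -3.18244571e-04],
       [ 2.69420251e-01, -9.63020824e-01,  1.90276239e-03],
       [ 2.06166364e-04, -1.91814487e-03, -9.99998139e-01]]), 'force': array([-0.61647805,  0.75721325,  0.11999859]), 'ft_torque': array([ 0.06485   , -0.02162629,  0.02206011]), 'gripper_force': 0.0, 'width': 85.52617735248948}
```

View pics/top0.png

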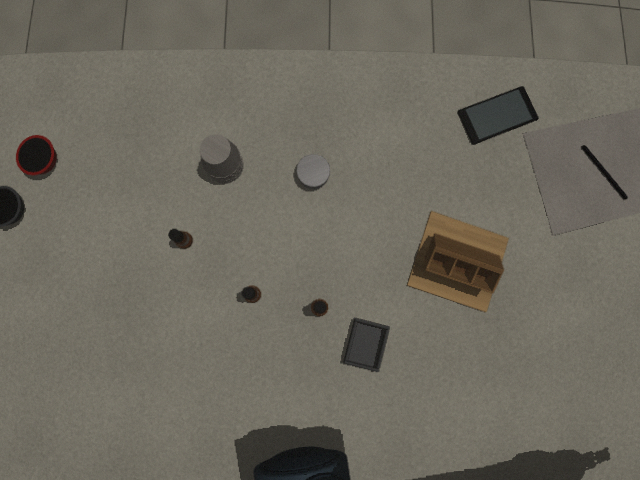

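View pics/side0.png

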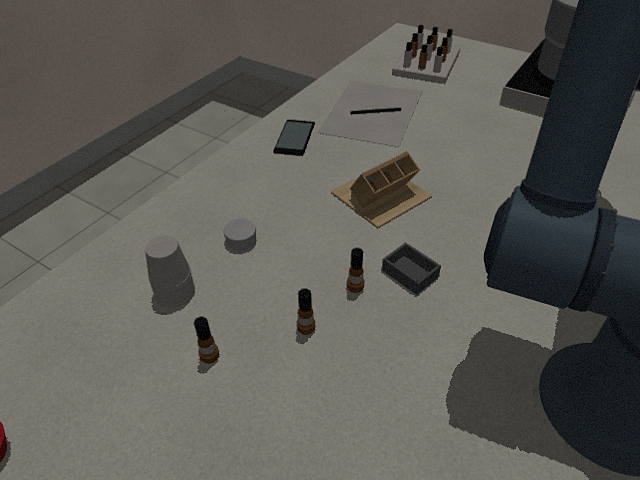

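Top: bottles near (180,238), (251,294), (319,307), rack around (460,262), mould (366,345). Side: bottles at (206,340), (306,312), (356,270), rack at (382,188). I'll enlarge these.

```bash
python3 - <<'E'
import cv2,numpy as np
t=cv2.imread('pics/top0.png');s=cv2.imread('pics/side0.png')
def c(i,x,y,w,h,k):
    o=cv2.resize(i[y:y+h,x:x+w],None,fx=k,fy=k,interpolation=cv2.INTER_CUBIC)
    for a in range((x+9)//10*10,x+w,10): cv2.line(o,(int((a-x+.5)*k),0),(int((a-x+.5)*k),6 if a%50 else 16),(0,255,255),1)
    for a in range((y+9)//10*10,y+h,10): cv2.line(o,(0,int((a-y+.5)*k)),(6 if a%50 else 16,int((a-y+.5)*k)),(0,255,255),1)
    return cv2.convertScaleAbs(o,alpha=1.5)
cv2.imwrite('pics/c1.png',np.hstack([c(t,405,205,100,110,4),c(s,330,140,100,110,4)]))
a=np.hstack([c(t,160,220,50,50,5),c(t,230,270,50,50,5),c(t,295,282,50,50,5)])
b=np.hstack([c(s,185,310,50,60,5),c(s,280,282,50,60,5),c(s,332,240,50,60,5)])
cv2.imwrite('pics/c2.png',np.vstack([a,b]))
E
```

```text
(no output)
```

View pics/c1.png

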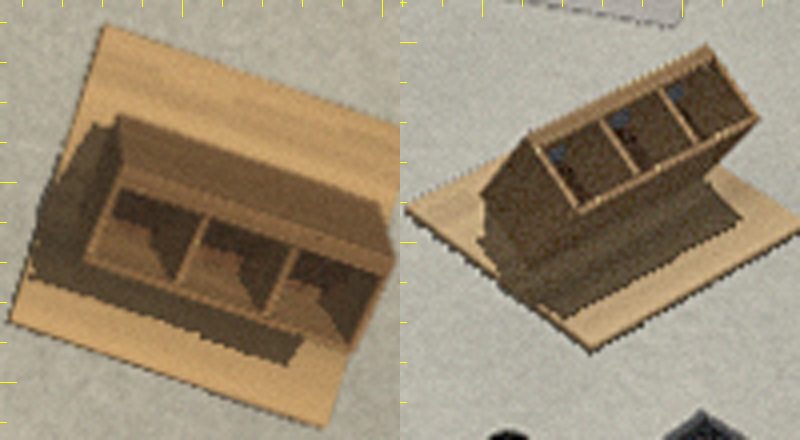

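View pics/c2.png

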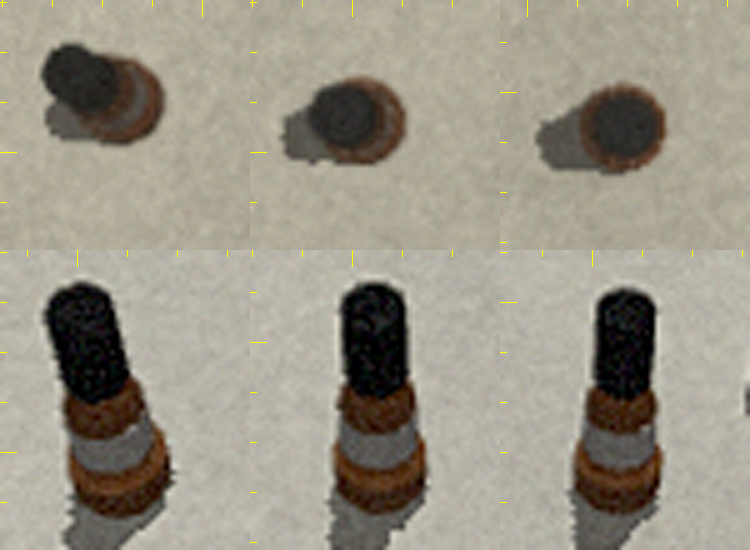

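The rack crop shows its mouth corners clearly in both views (top back-left edge (122,180), front-left (85,260), front-right (352,352), back-right (393,262) in crop pixels). The bottle crop shows all three standing upright. Now I'll fit them.

```bash
cat > loc.py <<'E'
from h import *
from scipy.optimize import least_squares
T=snap('top');S=snap('side')
th=np.linspace(0,2*np.pi,24,endpoint=False)
def cap(x,y,z0=58,z1=92,r=10.5): return np.array([[x+r*np.cos(a),y+r*np.sin(a),z] for a in th for z in(z0,z1)])
def cen(s,P):
    h=cv2.convexHull(proj(s,P).astype(np.float32));m=cv2.moments(h);return np.array([m['m10'],m['m01']])/m['m00']
def meas(s,u,v,r=14):
    i=s['img'][v-r:v+r,u-r:u+r].astype(int);m=((i.max(2)<62)&(i.max(2)-i.min(2)<22)).astype(np.uint8)
    n,l,st,c=cv2.connectedComponentsWithStats(m);k=1+np.argmax(st[1:,4]);return c[k]+[u-r,v-r],st[k,4]
E
python3 - <<'E'
from loc import *
for t,s in(((174,234),(203,330)),((248,292),(305,302)),((319,306),(357,261))):
    a,na=meas(T,*t);b,nb=meas(S,*s)
    f=lambda p:np.r_[cen(T,cap(*p))-a,cen(S,cap(*p))-b]
    r=least_squares(f,atz(T,*t,92)[:2]);print(r.x.round(1),r.fun.round(2),na,nb,a.round(1),b.round(1))
tp=[(430,250),(502.75,270),(492.5,292.5),(425.75,269.5)];sp=[(362,173.25),(406.5,150.75),(419,169.5),(374.5,192.5)]
loc=np.array([[28,65],[28,-65],[-22,-65],[-22,65]])
def pts(p):
    x,y,z,w=p;ex=np.array([np.cos(w)*.866,np.sin(w)*.866,.5]);ey=np.array([-np.sin(w),np.cos(w),0])
    return np.array([x,y,z])+loc[:,:1]*ex+loc[:,1:]*ey
f=lambda p:np.r_[(proj(T,pts(p))-tp).ravel(),(proj(S,pts(p))-sp).ravel()]
r=least_squares(f,[430,-250,76,0],x_scale=[1,1,1,.01]);print(r.x,np.degrees(r.x[3]),r.fun.round(1))
# mould, tin, cups
for n,u,v,z in(('tin',313,171,32),('cups',215,150,115),('m1',354,320,30),('m2',389,327,30),('m3',379,370,30),('m4',343,362,30)):print(n,atz(T,u,v,z).round(0))
E
```

```text
[557.8 261.5] [-0.75 -1.29  1.42 -0.42] 266 298 [177.5 238. ] [202.1 328.3]
[459.8 133.5] [ 0.06 -0.79  0.32  0.52] 245 270 [247.5 294.6] [304.4 299.7]
[438.5   9.7] [ 3.56 -1.33 -0.52  0.21] 244 238 [315.4 308.3] [356.4 258.3]
[ 5.01285019e+02 -2.42469450e+02  7.62348652e+01 -2.91951750e-01] -16.727603088298792 [ 3.  -2.6  0.2 -0.5 -0.3  1.1 -2.3  2.6 -1.3  0.6 -0.9 -0.9  0.6 -0.8
  0.7  1.4]
tin [689.  23.  32.]
cups [705. 193. 115.]
m1 [416. -54.  30.]
m2 [ 404. -118.   30.]
m3 [ 327. -100.   30.]
m4 [341. -35.  30.]
```

```bash
cat >> loc.py <<'E'
def meas(s,u,v,r=14,th=45):
    i=s['img'][v-r:v+r,u-r:u+r].astype(int);m=((i.max(2)<th)&(i.max(2)-i.min(2)<22)).astype(np.uint8)
    n,l,st,c=cv2.connectedComponentsWithStats(m);k=1+np.argmax(st[1:,4]);return c[k]+[u-r,v-r],st[k,4]
def frame(p):
    x,y,z,w=p;ex=np.array([np.cos(w)*.866,np.sin(w)*.866,.5]);ey=np.array([-np.sin(w),np.cos(w),0]);return np.array([x,y,z]),ex,ey,np.cross(ex,ey)
def rpts(p,L):
    o,ex,ey,ez=frame(p);L=np.atleast_2d(L);return o+L[:,:1]*ex+L[:,1:2]*ey+(L[:,2:3]*ez if L.shape[1]>2 else 0)
def overlay(p,f,k=5):
    out=[]
    for s,x0,y0 in((T,422,225),(S,352,140)):
        im=cv2.convertScaleAbs(cv2.resize(s['img'][y0:y0+70,x0:x0+85,::-1],None,fx=k,fy=k,interpolation=cv2.INTER_CUBIC),alpha=1.6)
        def pl(L):
            q=(proj(s,rpts(p,L))-[x0,y0]+.5)*k;cv2.polylines(im,[q.astype(int)],True,(0,255,0),1)
        pl([[28,65],[28,-65],[-22,-65],[-22,65]])
        for c in(-42,0,42): pl([[18,c+19],[18,c-19],[-18,c-19],[-18,c+19]])
        out.append(im)
    cv2.imwrite('pics/'+f,np.vstack(out))
E
python3 - <<'E'
from loc import *
for t,s in(((174,234),(203,330)),((248,292),(305,302)),((319,306),(357,261))):
    a,na=meas(T,*t);b,nb=meas(S,*s,th=60)
    f=lambda p:np.r_[cen(T,cap(*p))-a,cen(S,cap(*p))-b]
    r=least_squares(f,atz(T,*t,92)[:2]);print(r.x.round(1),r.fun.round(2),na,nb)
    for q,n in((slice(0,2),'top'),(slice(2,4),'side')):print(n,least_squares(lambda p:f(p)[q],r.x).x.round(1))
overlay([501.3,-242.5,76.2,-.292],'ov.png')
E
```

```text
[559.  262.5] [-0.59 -0.1   0.38 -0.43] 180 299
top [558.9 261.4]
side [559.1 263.2]
[461.5 131.4] [-0.1  -0.27  0.16 -0.72] 156 268
top [461.  131.2]
side [461.5 131.4]
[438.5   9.7] [-0.15  0.1  -0.5   0.06] 141 238
top [438.7   9.7]
side [437.8   9.7]
```

View pics/ov.png

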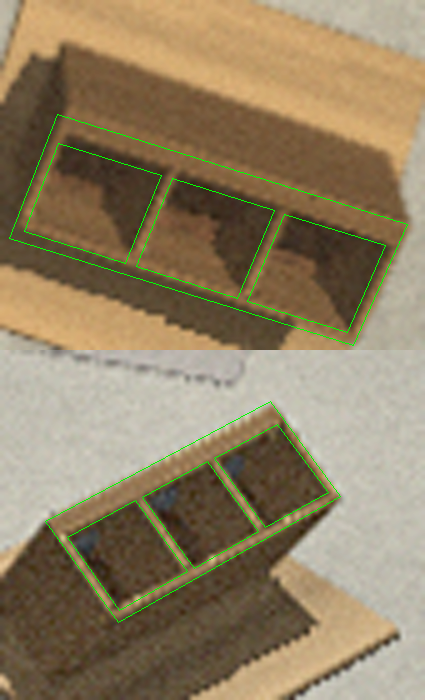

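The overlay agrees with the rack within about 1.5 mm in both views (mouth outline on top, and tightly in the side view). First move: turn the tool to the rack's yaw.

arm_command --plan '[{"wz": -8.24}, {"wz": -8.24}, {"wz": -8.24}, {"wz": -8.24}, {"wz": -8.24}, {"wz": -8.24}, {"wz": -8.24}, {"dx": 0.044, "dy": 0.008}, {"dx": 0.044, "dy": 0.008}, {"dx": 0.044, "dy": 0.008}, {"dx": 0.044, "dy": 0.008}, {"dx": 0.044, "dy": 0.008}, {"dx": 0.044, "dy": 0.008}, {"dx": 0.044, "dy": 0.008}, {"dx": 0.044, "dy": 0.008}, {"dx": 0.044, "dy": 0.008}, {"dx": 0.044, "dy": 0.008}, {"dx": 0.044, "dy": 0.008}, {"dx": 0.044, "dy": 0.008}, {}]' --gripper 0.05

```text
schema error: expected keys dx, dy, dz, wx, wy, wz
```

```bash
cat >> h.py <<'E'
RK=[501.3,-242.5,76.2,-.292]
BT={'A':(559.,262.5),'B':(461.3,131.3),'C':(438.5,9.7)}
def cell(i,up):
    x,y,z,w=RK;c,s=np.cos(w),np.sin(w);ez=np.array([-.5*c,-.5*s,.866]);ey=np.array([-s,c,0]);ex=np.array([.866*c,.866*s,.5])
    return np.array([x,y,z])+ey*42*(i-2)+ez*up, np.c_[ey,ex,-ez]
DOWN=lambda: np.array([[np.sin(.292),np.cos(.292),0],[np.cos(.292),-np.sin(.292),0],[0,0,-1.]])
def to(P,R=None):
    s=manip.sense();Rc=s['tcp_rot'];print('pos',s['tcp_pos'].round(1),'t',round(s['time'],2),'F',(Rc.T@s['force']).round(1),'w',round(s['width'],1),'j',s['joints'].round(0))
    if P is not None: print('shift tool mm',(Rc.T@(np.array(P)-s['tcp_pos'])).round(1))
    if R is not None: print('rotvec deg',np.degrees(cv2.Rodrigues(Rc.T@R)[0].ravel()).round(2))
E
python3 -c "
from h import *
to([*BT['C'],81],DOWN())"
```

```text
pos [ 154.9 -553.6  253. ] t 0.3 F [ 0.3 -0.1 -0.6] w 85.1 j [-81.  22.   5.  73.   0.  84.]
shift tool mm [ 424.9 -465.9  172.3]
rotvec deg [-3.000e-02 -2.000e-02 -5.764e+01]
```

arm_command --plan '[{"dx": 0, "dy": 0, "dz": 0, "wx": 0, "wy": 0, "wz": -8.23}, {"dx": 0, "dy": 0, "dz": 0, "wx": 0, "wy": 0, "wz": -8.23}, {"dx": 0, "dy": 0, "dz": 0, "wx": 0, "wy": 0, "wz": -8.23}, {"dx": 0, "dy": 0, "dz": 0, "wx": 0, "wy": 0, "wz": -8.23}, {"dx": 0, "dy": 0, "dz": 0, "wx": 0, "wy": 0, "wz": -8.23}, {"dx": 0, "dy": 0, "dz": 0, "wx": 0, "wy": 0, "wz": -8.23}, {"dx": 0, "dy": 0, "dz": 0, "wx": 0, "wy": 0, "wz": -8.23}, {"dx": 0.044, "dy": 0.008, "dz": 0, "wx": 0, "wy": 0, "wz": 0}, {"dx": 0.044, "dy": 0.008, "dz": 0, "wx": 0, "wy": 0, "wz": 0}, {"dx": 0.044, "dy": 0.008, "dz": 0, "wx": 0, "wy": 0, "wz": 0}, {"dx": 0.044, "dy": 0.008, "dz": 0, "wx": 0, "wy": 0, "wz": 0}, {"dx": 0.044, "dy": 0.008, "dz": 0, "wx": 0, "wy": 0, "wz": 0}, {"dx": 0.044, "dy": 0.008, "dz": 0, "wx": 0, "wy": 0, "wz": 0}, {"dx": 0.044, "dy": 0.008, "dz": 0, "wx": 0, "wy": 0, "wz": 0}, {"dx": 0.044, "dy": 0.008, "dz": 0, "wx": 0, "wy": 0, "wz": 0}, {"dx": 0.044, "dy": 0.008, "dz": 0, "wx": 0, "wy": 0, "wz": 0}, {"dx": 0.044, "dy": 0.008, "dz": 0, "wx": 0, "wy": 0, "wz": 0}, {"dx": 0.044, "dy": 0.008, "dz": 0, "wx": 0, "wy": 0, "wz": 0}, {"dx": 0.044, "dy": 0.008, "dz": 0, "wx": 0, "wy": 0, "wz": 0}, {"dx": 0, "dy": 0, "dz": 0, "wx": 0, "wy": 0, "wz": 0}]' --gripper 0.05

```text
time: 2.3
tcp_pos: [400.6, -71.6, 253.4]
tcp_rot: [[0.28, 0.96, 0.001], [0.96, -0.28, 0.001], [0.002, 0.001, -1.0]]
force: [0.5, 0.0, -0.6]
width: 50.0
gripper_force: 0.0
```

```bash
python3 -c "
from h import *
to([*BT['C'],81],DOWN())"
```

```text
pos [400.6 -71.6 253.4] t 2.3 F [0.2 0.5 0.6] w 50.0 j [-19.   2. -20.  68.   0.  87.]
shift tool mm [ 88.4  13.4 172.6]
rotvec deg [ 0.05 -0.1   0.46]
```

arm_command --plan '[{"dx": 0.044, "dy": 0.007, "dz": 0, "wx": 0, "wy": 0, "wz": 0.4}, {"dx": 0.044, "dy": 0.007, "dz": 0, "wx": 0, "wy": 0, "wz": 0}, {"dx": 0, "dy": 0, "dz": 0.04, "wx": 0, "wy": 0, "wz": 0}, {"dx": 0, "dy": 0, "dz": 0.04, "wx": 0, "wy": 0, "wz": 0}, {"dx": 0, "dy": 0, "dz": 0.04, "wx": 0, "wy": 0, "wz": 0}, {"dx": 0, "dy": 0, "dz": 0, "wx": 0, "wy": 0, "wz": 0}, {"dx": 0, "dy": 0, "dz": 0, "wx": 0, "wy": 0, "wz": 0}, {"dx": 0, "dy": 0, "dz": 0, "wx": 0, "wy": 0, "wz": 0}]'

```text
time: 3.1
tcp_pos: [439.9, 3.5, 135.4]
tcp_rot: [[0.296, 0.955, 0.003], [0.955, -0.296, -0.001], [0.0, 0.004, -1.0]]
force: [0.1, 0.2, 0.2]
width: 49.7
gripper_force: 0.0
```

```bash
python3 -c "
from h import *
to([*BT['C'],81],DOWN())"
```

```text
pos [439.9   3.5 135.4] t 3.1 F [ 0.2  0.  -0.2] w 49.7 j [ -8.  11. -29.  50.  -0.  99.]
shift tool mm [ 5.5 -3.3 54.4]
rotvec deg [ 0.2  -0.02 -0.47]
```

arm_command --plan '[{"dx": 0.0055, "dy": -0.0033, "dz": 0.0, "wx": 0, "wy": 0, "wz": -0.4}, {"dx": 0, "dy": 0, "dz": 0.028, "wx": 0, "wy": 0, "wz": 0}, {"dx": 0, "dy": 0, "dz": 0.0265, "wx": 0, "wy": 0, "wz": 0}, {"dx": 0, "dy": 0, "dz": 0, "wx": 0, "wy": 0, "wz": 0}, {"dx": 0, "dy": 0, "dz": 0, "wx": 0, "wy": 0, "wz": 0}, {"dx": 0, "dy": 0, "dz": 0, "wx": 0, "wy": 0, "wz": 0}]'

```text
time: 3.7
tcp_pos: [438.1, 10.3, 80.5]
tcp_rot: [[0.288, 0.958, 0.003], [0.958, -0.288, -0.0], [0.0, 0.003, -1.0]]
force: [0.3, -0.2, 0.2]
width: 50.1
gripper_force: 0.0
```

arm_command --plan '[{"dx": 0, "dy": 0, "dz": 0, "wx": 0, "wy": 0, "wz": 0}, {"dx": 0, "dy": 0, "dz": 0, "wx": 0, "wy": 0, "wz": 0}, {"dx": 0, "dy": 0, "dz": 0, "wx": 0, "wy": 0, "wz": 0}, {"dx": 0, "dy": 0, "dz": 0, "wx": 0, "wy": 0, "wz": 0}, {"dx": 0, "dy": 0, "dz": 0, "wx": 0, "wy": 0, "wz": 0}]' --gripper 0.0

```text
time: 4.2
tcp_pos: [437.7, 10.3, 79.9]
tcp_rot: [[0.288, 0.958, 0.002], [0.958, -0.288, -0.0], [0.0, 0.002, -1.0]]
force: [-0.1, -0.1, 5.8]
width: 19.7
gripper_force: 58.3
```

```bash
python3 -c "
from h import *
snap('side','g1.png')
p=cell(1,100)
print(p);to([*BT['C'],81],DOWN());to(p[0])
import cv2
i=cv2.imread('pics/g1.png');cv2.imwrite('pics/g1c.png',cv2.resize(i[120:320,280:480],None,fx=3,fy=3))"
```

```text
(array([ 441.32603539, -268.32873532,  162.8       ]), array([[ 0.28786814,  0.82934227,  0.47883503],
       [ 0.95767005, -0.24929381, -0.14393407],
       [ 0.        ,  0.5       , -0.866     ]]))
pos [437.8  10.3  79.9] t 4.25 F [-0.  -1.1 -5.4] w 19.7 j [ -7.  14. -34.  42.  -0. 100.]
shift tool mm [-0.3  0.9 -1.1]
rotvec deg [ 0.14 -0.02 -0.03]
pos [437.8  10.3  79.9] t 4.25 F [-0.  -1.1 -5.4] w 19.7 j [ -7.  14. -34.  42.  -0. 100.]
shift tool mm [-265.7   84.   -82.7]
```

View pics/g1c.png

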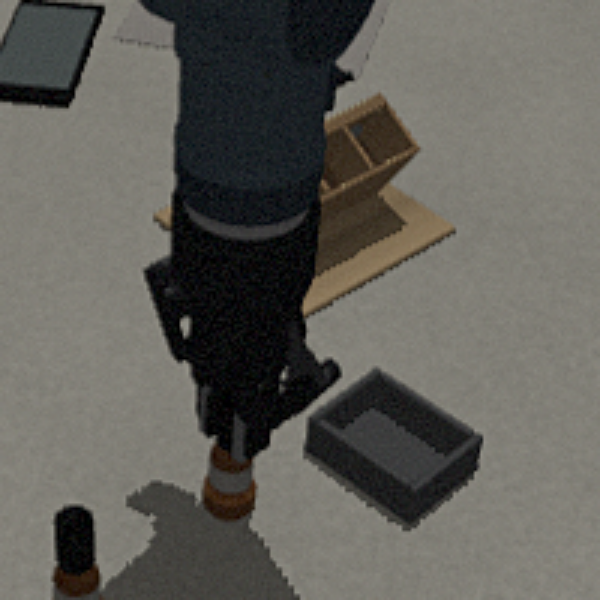

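The bottle is gripped on its cap, upright (foot at crop (228,500)), and the mould is untouched. Lifting, then moving to a hover over cell 1.

arm_command --plan '[{"dx": 0, "dy": 0, "dz": -0.02, "wx": 0, "wy": 0, "wz": 0}, {"dx": 0, "dy": 0, "dz": -0.04, "wx": 0, "wy": 0, "wz": 0}, {"dx": 0, "dy": 0, "dz": -0.045, "wx": 0, "wy": 0, "wz": 0}, {"dx": 0, "dy": 0, "dz": -0.045, "wx": 0, "wy": 0, "wz": 0}, {"dx": -0.02, "dy": 0, "dz": 0, "wx": 0, "wy": 0, "wz": 0}, {"dx": -0.04, "dy": 0.008, "dz": 0, "wx": 0, "wy": 0, "wz": 0}, {"dx": -0.04, "dy": 0.008, "dz": 0, "wx": 0, "wy": 0, "wz": 0}, {"dx": -0.04, "dy": 0.008, "dz": 0, "wx": 0, "wy": 0, "wz": 0}, {"dx": -0.04, "dy": 0.008, "dz": 0, "wx": 0, "wy": 0, "wz": 0}, {"dx": -0.04, "dy": 0.008, "dz": 0, "wx": 0, "wy": 0, "wz": 0}, {"dx": -0.04, "dy": 0.0, "dz": 0, "wx": 0, "wy": 0, "wz": 0}, {"dx": 0, "dy": 0, "dz": 0, "wx": -7.5, "wy": 0, "wz": 0}, {"dx": 0, "dy": 0, "dz": 0, "wx": -7.5, "wy": 0, "wz": 0}, {"dx": 0, "dy": 0, "dz": 0, "wx": -7.5, "wy": 0, "wz": 0}, {"dx": 0, "dy": 0, "dz": 0, "wx": -7.5, "wy": 0, "wz": 0}, {"dx": 0, "dy": 0, "dz": 0, "wx": 0, "wy": 0, "wz": 0}, {"dx": 0, "dy": 0, "dz": 0, "wx": 0, "wy": 0, "wz": 0}]'

```text
time: 5.95
tcp_pos: [398.9, -249.5, 228.4]
tcp_rot: [[0.289, 0.831, 0.476], [0.957, -0.251, -0.143], [0.001, 0.497, -0.868]]
force: [0.1, 0.3, -0.8]
width: 19.2
gripper_force: 59.4
```

```bash
python3 -c "
from h import *
to(*cell(1,100))"
```

```text
pos [ 398.9 -249.5  228.4] t 5.95 F [ 0.3 -0.4  0.7] w 19.2 j [-49. -11. -43.  32.  16.  61.]
shift tool mm [-5.8  7.4 79.8]
rotvec deg [-0.2   0.01 -0.1 ]
```

arm_command --plan '[{"dx": -0.0058, "dy": 0.007, "dz": 0.0, "wx": -0.2, "wy": 0, "wz": 0}, {"dx": 0, "dy": 0, "dz": 0.035, "wx": 0, "wy": 0, "wz": 0}, {"dx": 0, "dy": 0, "dz": 0.035, "wx": 0, "wy": 0, "wz": 0}, {"dx": 0, "dy": 0, "dz": 0, "wx": 0, "wy": 0, "wz": 0}, {"dx": 0, "dy": 0, "dz": 0, "wx": 0, "wy": 0, "wz": 0}, {"dx": 0, "dy": 0, "dz": 0, "wx": 0, "wy": 0, "wz": 0}]'

```text
time: 6.55
tcp_pos: [439.4, -269.0, 174.0]
tcp_rot: [[0.288, 0.827, 0.483], [0.958, -0.248, -0.147], [-0.002, 0.505, -0.863]]
force: [-0.8, -0.6, -0.6]
width: 19.6
gripper_force: 59.2
```

```bash
python3 - <<'E'
from h import *
to(*cell(1,90))
t=snap('top')['img'][200:300,410:530];s=snap('side')['img'][100:220,330:450]
r=lambda i,k:cv2.convertScaleAbs(cv2.resize(i[:,:,::-1],None,fx=k,fy=k,interpolation=cv2.INTER_CUBIC),alpha=1.6)
cv2.imwrite('pics/p1.png',np.hstack([r(t,3)[:300],r(s,3)[:300]]))
E
```

```text
pos [ 439.4 -269.   174. ] t 6.55 F [-0.8 -0.8  0.2] w 19.6 j [-47.  -2. -46.  20.  15.  63.]
shift tool mm [ 1.2 -4.3 20.5]
rotvec deg [0.33 0.08 0.04]
```

View pics/p1.png

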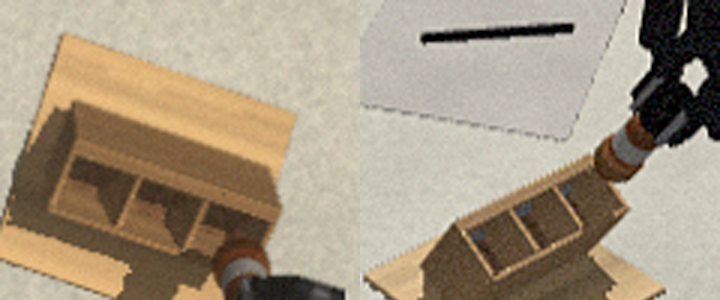

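Bottle foot hangs just above cell 1 in both views (top ~(243,258), side ~(620,160)). Correcting and approaching the mouth.

arm_command --plan '[{"dx": 0.0012, "dy": -0.005, "dz": 0.0, "wx": 0.3, "wy": 0, "wz": 0}, {"dx": 0, "dy": 0, "dz": 0.02, "wx": 0, "wy": 0, "wz": 0}, {"dx": 0, "dy": 0, "dz": 0, "wx": 0, "wy": 0, "wz": 0}, {"dx": 0, "dy": 0, "dz": 0, "wx": 0, "wy": 0, "wz": 0}, {"dx": 0, "dy": 0, "dz": 0, "wx": 0, "wy": 0, "wz": 0}, {"dx": 0, "dy": 0, "dz": 0, "wx": 0, "wy": 0, "wz": 0}]'

```text
time: 7.25
tcp_pos: [443.6, -268.3, 152.8]
tcp_rot: [[0.289, 0.83, 0.478], [0.957, -0.25, -0.145], [-0.001, 0.499, -0.866]]
force: [0.4, 0.8, -0.3]
width: 19.2
gripper_force: 59.4
```

```bash
python3 -c "
from h import *
to(*cell(1,80))"
```

```text
pos [ 443.6 -268.3  152.8] t 7.25 F [0.8 0.  0.3] w 19.2 j [-46.  -0. -47.  16.  14.  64.]
shift tool mm [-0.7  3.1 10.2]
rotvec deg [-0.04  0.05 -0.01]
```

arm_command --plan '[{"dx": -0.0007, "dy": 0.0025, "dz": 0.0, "wx": 0, "wy": 0, "wz": 0}, {"dx": 0, "dy": 0, "dz": 0.004, "wx": 0, "wy": 0, "wz": 0}, {"dx": 0, "dy": 0, "dz": 0.004, "wx": 0, "wy": 0, "wz": 0}, {"dx": 0, "dy": 0, "dz": 0, "wx": 0, "wy": 0, "wz": 0}, {"dx": 0, "dy": 0, "dz": 0, "wx": 0, "wy": 0, "wz": 0}, {"dx": 0, "dy": 0, "dz": 0, "wx": 0, "wy": 0, "wz": 0}, {"dx": 0, "dy": 0, "dz": 0, "wx": 0, "wy": 0, "wz": 0}]'

```text
time: 7.95
tcp_pos: [449.2, -270.4, 146.3]
tcp_rot: [[0.288, 0.83, 0.477], [0.958, -0.25, -0.144], [-0.0, 0.499, -0.867]]
force: [0.2, -0.4, -1.9]
width: 19.5
gripper_force: 59.4
```

```bash
python3 -c "
from h import *
to(*cell(1,80))"
```

```text
pos [ 449.2 -270.4  146.3] t 7.95 F [-0.3 -0.7  1.8] w 19.5 j [-46.   1. -47.  15.  14.  64.]
shift tool mm [-0.3  1.2  1.6]
rotvec deg [-0.1   0.02 -0.03]
```

arm_command --plan '[{"dx": -0.0002, "dy": 0.0004, "dz": 0.004, "wx": 0, "wy": 0, "wz": 0}, {"dx": 0, "dy": 0, "dz": 0.004, "wx": 0, "wy": 0, "wz": 0}, {"dx": 0, "dy": 0, "dz": 0.004, "wx": 0, "wy": 0, "wz": 0}, {"dx": 0, "dy": 0, "dz": 0.0, "wx": 0, "wy": 0, "wz": 0}, {"dx": 0, "dy": 0, "dz": 0, "wx": 0, "wy": 0, "wz": 0}, {"dx": 0, "dy": 0, "dz": 0, "wx": 0, "wy": 0, "wz": 0}]'

```text
time: 8.55
tcp_pos: [455.2, -272.4, 136.0]
tcp_rot: [[0.288, 0.83, 0.477], [0.958, -0.25, -0.144], [0.0, 0.498, -0.867]]
force: [0.5, 0.2, -1.3]
width: 19.9
gripper_force: 59.4
```

```bash
python3 -c "
from h import *
to(*cell(1,80))"
```

```text
pos [ 455.2 -272.4  136. ] t 8.55 F [ 0.3 -0.2  1.3] w 19.9 j [-45.   3. -47.  13.  14.  65.]
shift tool mm [ -0.1   0.8 -10.5]
rotvec deg [-0.11  0.01 -0.02]
```

arm_command --plan '[{"dx": 0, "dy": 0, "dz": 0.002, "wx": 0, "wy": 0, "wz": 0}, {"dx": 0, "dy": 0, "dz": 0.002, "wx": 0, "wy": 0, "wz": 0}, {"dx": 0, "dy": 0, "dz": 0.002, "wx": 0, "wy": 0, "wz": 0}, {"dx": 0, "dy": 0, "dz": 0.002, "wx": 0, "wy": 0, "wz": 0}, {"dx": 0, "dy": 0, "dz": 0, "wx": 0, "wy": 0, "wz": 0}, {"dx": 0, "dy": 0, "dz": 0, "wx": 0, "wy": 0, "wz": 0}]'

```text
time: 9.15
tcp_pos: [459.1, -273.6, 129.0]
tcp_rot: [[0.288, 0.83, 0.477], [0.958, -0.25, -0.144], [-0.0, 0.498, -0.867]]
force: [0.9, 0.2, -1.6]
width: 19.8
gripper_force: 59.4
```

```bash
python3 -c "
from h import *
to(*cell(1,80))"
```

```text
pos [ 459.1 -273.6  129. ] t 9.15 F [ 0.4 -0.1  1.8] w 19.8 j [-45.   4. -48.  12.  14.  65.]
shift tool mm [ -0.1   0.8 -18.5]
rotvec deg [-0.11  0.01 -0.02]
```

arm_command --plan '[{"dx": 0, "dy": 0, "dz": 0.002, "wx": 0, "wy": 0, "wz": 0}, {"dx": 0, "dy": 0, "dz": 0.002, "wx": 0, "wy": 0, "wz": 0}, {"dx": 0, "dy": 0, "dz": 0.002, "wx": 0, "wy": 0, "wz": 0}, {"dx": 0, "dy": 0, "dz": 0, "wx": 0, "wy": 0, "wz": 0}, {"dx": 0, "dy": 0, "dz": 0, "wx": 0, "wy": 0, "wz": 0}]'

```text
time: 9.65
tcp_pos: [461.8, -274.4, 123.6]
tcp_rot: [[0.288, 0.83, 0.477], [0.957, -0.25, -0.144], [-0.0, 0.498, -0.867]]
force: [0.5, -0.0, -2.3]
width: 19.4
gripper_force: 59.4
```

```bash
python3 -c "
from h import *
to(*cell(1,80))"
```

```text
pos [ 461.8 -274.4  123.6] t 9.65 F [ 0.1 -0.7  2.3] w 19.4 j [-45.   5. -48.  11.  14.  65.]
shift tool mm [ -0.1   1.  -24.6]
rotvec deg [-0.13  0.02 -0.03]
```

arm_command --plan '[{"dx": 0, "dy": 0, "dz": 0.002, "wx": 0, "wy": 0, "wz": 0}, {"dx": 0, "dy": 0, "dz": 0.002, "wx": 0, "wy": 0, "wz": 0}, {"dx": 0, "dy": 0, "dz": 0.002, "wx": 0, "wy": 0, "wz": 0}, {"dx": 0, "dy": 0, "dz": 0, "wx": 0, "wy": 0, "wz": 0}, {"dx": 0, "dy": 0, "dz": 0, "wx": 0, "wy": 0, "wz": 0}]'

```text
time: 10.15
tcp_pos: [464.8, -275.3, 118.3]
tcp_rot: [[0.288, 0.83, 0.477], [0.958, -0.25, -0.144], [-0.0, 0.498, -0.867]]
force: [1.3, -0.5, -3.6]
width: 19.5
gripper_force: 59.1
```

```bash
python3 -c "
from h import *
to(*cell(1,80))"
```

```text
pos [ 464.8 -275.3  118.3] t 10.15 F [-0.1 -0.6  3.8] w 19.5 j [-45.   5. -48.  10.  13.  65.]
shift tool mm [ -0.1   1.  -30.7]
rotvec deg [-0.13  0.01 -0.02]
```

arm_command --plan '[{"dx": 0, "dy": 0, "dz": 0.002, "wx": 0, "wy": 0, "wz": 0}, {"dx": 0, "dy": 0, "dz": 0.002, "wx": 0, "wy": 0, "wz": 0}, {"dx": 0, "dy": 0, "dz": 0, "wx": 0, "wy": 0, "wz": 0}, {"dx": 0, "dy": 0, "dz": 0, "wx": 0, "wy": 0, "wz": 0}]'

```text
time: 10.55
tcp_pos: [466.7, -275.7, 114.9]
tcp_rot: [[0.288, 0.83, 0.477], [0.958, -0.25, -0.143], [0.0, 0.498, -0.867]]
force: [0.1, -0.3, -4.6]
width: 19.7
gripper_force: 59.2
```

```bash
python3 -c "
from h import *
to(*cell(1,80))
t=snap('top')['img'][200:300,410:530];s=snap('side')['img'][100:220,330:450]
r=lambda i,k:cv2.convertScaleAbs(cv2.resize(i[:,:,::-1],None,fx=k,fy=k,interpolation=cv2.INTER_CUBIC),alpha=1.6)
cv2.imwrite('pics/p2.png',np.hstack([r(t,3)[:300],r(s,3)[:300]]))"
```

```text
pos [ 466.7 -275.7  114.9] t 10.55 F [-0.3 -2.1  4. ] w 19.7 j [-44.   6. -48.   9.  13.  65.]
shift tool mm [ -0.2   1.  -34.7]
rotvec deg [-0.12 -0.   -0.02]
```

View pics/p2.png

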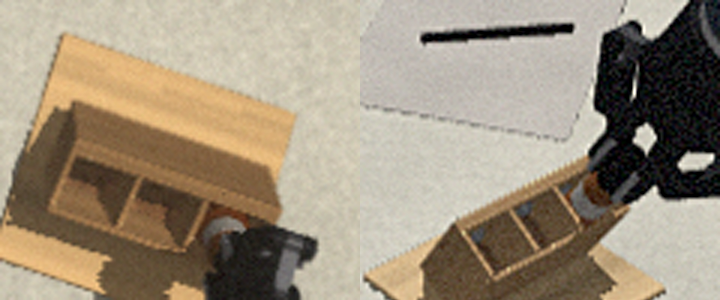

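Side view: the label now reaches the mouth at (588,203), so the bottle is about 34 mm in with no real resistance yet. Continuing gently.

arm_command --plan '[{"dx": 0, "dy": 0, "dz": 0.0015, "wx": 0, "wy": 0, "wz": 0}, {"dx": 0, "dy": 0, "dz": 0.0015, "wx": 0, "wy": 0, "wz": 0}, {"dx": 0, "dy": 0, "dz": 0, "wx": 0, "wy": 0, "wz": 0}, {"dx": 0, "dy": 0, "dz": 0, "wx": 0, "wy": 0, "wz": 0}]'

```text
time: 11.05
tcp_pos: [468.1, -276.2, 112.5]
tcp_rot: [[0.288, 0.83, 0.477], [0.958, -0.25, -0.144], [0.0, 0.498, -0.867]]
force: [-0.8, -0.5, -3.0]
width: 19.3
gripper_force: 59.2
```

```bash
python3 -c "
from h import *
to(*cell(1,80));print(manip.sense()['joint_efforts'].round(2))"
```

```text
pos [ 468.1 -276.2  112.5] t 11.05 F [-0.7 -2.   2.3] w 19.3 j [-44.   6. -48.   9.  13.  66.]
shift tool mm [ -0.1   0.9 -37.6]
rotvec deg [-0.11  0.01 -0.02]
[ 1.700e-01 -3.157e+01  2.582e+01 -5.150e+00  1.100e+00 -1.000e-02]
```

arm_command --plan '[{"dx": 0, "dy": 0, "dz": 0.0015, "wx": 0, "wy": 0, "wz": 0}, {"dx": 0, "dy": 0, "dz": 0.0015, "wx": 0, "wy": 0, "wz": 0}, {"dx": 0, "dy": 0, "dz": 0, "wx": 0, "wy": 0, "wz": 0}, {"dx": 0, "dy": 0, "dz": 0, "wx": 0, "wy": 0, "wz": 0}]'

```text
time: 11.45
tcp_pos: [469.5, -276.8, 109.8]
tcp_rot: [[0.288, 0.83, 0.477], [0.958, -0.25, -0.144], [0.0, 0.498, -0.867]]
force: [0.1, -0.2, -4.1]
width: 19.4
gripper_force: 59.1
```

```bash
python3 -c "
from h import *
to(*cell(1,80))"
```

```text
pos [ 469.5 -276.8  109.8] t 11.45 F [-0.2 -1.9  3.6] w 19.4 j [-44.   7. -48.   8.  13.  66.]
shift tool mm [ -0.1   0.9 -40.6]
rotvec deg [-0.12  0.01 -0.03]
```

arm_command --plan '[{"dx": 0, "dy": 0, "dz": 0.0015, "wx": 0, "wy": 0, "wz": 0}, {"dx": 0, "dy": 0, "dz": 0.0015, "wx": 0, "wy": 0, "wz": 0}, {"dx": 0, "dy": 0, "dz": 0, "wx": 0, "wy": 0, "wz": 0}, {"dx": 0, "dy": 0, "dz": 0, "wx": 0, "wy": 0, "wz": 0}]'

```text
time: 11.85
tcp_pos: [471.1, -277.2, 107.3]
tcp_rot: [[0.288, 0.83, 0.477], [0.958, -0.25, -0.144], [0.0, 0.498, -0.867]]
force: [-0.0, -1.5, -4.3]
width: 19.5
gripper_force: 59.1
```

```bash
python3 -c "
from h import *
to(*cell(1,80))"
```

```text
pos [ 471.1 -277.2  107.3] t 11.85 F [-1.5 -1.8  3.9] w 19.5 j [-44.   7. -48.   8.  13.  66.]
shift tool mm [ -0.1   0.8 -43.6]
rotvec deg [-0.11  0.01 -0.02]
```

arm_command --plan '[{"dx": 0, "dy": 0, "dz": 0.0015, "wx": 0, "wy": 0, "wz": 0}, {"dx": 0, "dy": 0, "dz": 0.0015, "wx": 0, "wy": 0, "wz": 0}, {"dx": 0, "dy": 0, "dz": 0, "wx": 0, "wy": 0, "wz": 0}, {"dx": 0, "dy": 0, "dz": 0, "wx": 0, "wy": 0, "wz": 0}]'

```text
time: 12.25
tcp_pos: [472.4, -277.6, 105.5]
tcp_rot: [[0.288, 0.83, 0.478], [0.958, -0.25, -0.144], [-0.0, 0.499, -0.867]]
force: [-9.6, 3.4, 8.7]
width: 19.6
gripper_force: 60.6
```

```bash
python3 -c "
from h import *
to(*cell(1,80))"
```

```text
pos [ 472.4 -277.6  105.5] t 12.25 F [  0.5  -4.5 -12.6] w 19.6 j [-44.   7. -48.   7.  13.  66.]
shift tool mm [ -0.1   0.5 -45.8]
rotvec deg [-0.06  0.02 -0.02]
```

arm_command --plan '[{"dx": 0, "dy": 0, "dz": 0.0006, "wx": 0, "wy": 0, "wz": 0}, {"dx": 0, "dy": 0, "dz": 0, "wx": 0, "wy": 0, "wz": 0}, {"dx": 0, "dy": 0, "dz": 0, "wx": 0, "wy": 0, "wz": 0}, {"dx": 0, "dy": 0, "dz": 0, "wx": 0, "wy": 0, "wz": 0}]'

```text
time: 12.65
tcp_pos: [472.6, -277.6, 105.2]
tcp_rot: [[0.288, 0.83, 0.478], [0.957, -0.25, -0.144], [-0.0, 0.499, -0.867]]
force: [-10.6, 3.6, 11.0]
width: 19.4
gripper_force: 60.9
```

```bash
python3 -c "
from h import *
to(*cell(1,80))"
```

```text
pos [ 472.6 -277.6  105.2] t 12.65 F [  0.4  -4.2 -15.1] w 19.4 j [-44.   7. -48.   7.  13.  66.]
shift tool mm [ -0.1   0.5 -46.2]
rotvec deg [-0.06  0.03 -0.03]
```

The floor's stiffness is felt (about 19 N along the cell, depth 46 mm). It's home, so I release and retreat.

arm_command --plan '[{"dx": 0, "dy": 0, "dz": 0, "wx": 0, "wy": 0, "wz": 0}, {"dx": 0, "dy": 0, "dz": 0, "wx": 0, "wy": 0, "wz": 0}, {"dx": 0, "dy": 0, "dz": 0, "wx": 0, "wy": 0, "wz": 0}, {"dx": 0, "dy": 0, "dz": 0, "wx": 0, "wy": 0, "wz": 0}, {"dx": 0, "dy": 0, "dz": -0.02, "wx": 0, "wy": 0, "wz": 0}, {"dx": 0, "dy": 0, "dz": -0.04, "wx": 0, "wy": 0, "wz": 0}, {"dx": 0, "dy": 0, "dz": -0.04, "wx": 0, "wy": 0, "wz": 0}, {"dx": 0, "dy": 0, "dz": -0.04, "wx": 0, "wy": 0, "wz": 0}, {"dx": 0.04, "dy": 0, "dz": 0, "wx": 7.5, "wy": 0, "wz": 0}, {"dx": 0.04, "dy": 0, "dz": 0, "wx": 7.5, "wy": 0, "wz": 0}, {"dx": 0.04, "dy": 0, "dz": 0, "wx": 7.5, "wy": 0, "wz": 0}, {"dx": 0.04, "dy": 0, "dz": 0, "wx": 7.5, "wy": 0, "wz": 0}, {"dx": 0.04, "dy": 0, "dz": 0, "wx": 0, "wy": 0, "wz": 0}, {"dx": 0.04, "dy": 0, "dz": 0, "wx": 0, "wy": 0, "wz": 0}, {"dx": 0.04, "dy": 0, "dz": 0, "wx": 0, "wy": 0, "wz": 0}, {"dx": 0.04, "dy": 0, "dz": 0, "wx": 0, "wy": 0, "wz": 0}, {"dx": 0.04, "dy": 0, "dz": 0, "wx": 0, "wy": 0, "wz": 0}, {"dx": 0, "dy": 0, "dz": 0, "wx": 0, "wy": 0, "wz": 0}, {"dx": 0, "dy": 0, "dz": 0, "wx": 0, "wy": 0, "wz": 0}]' --gripper 0.05

```text
time: 14.55
tcp_pos: [509.9, 87.7, 225.3]
tcp_rot: [[0.286, 0.958, -0.002], [0.958, -0.286, 0.0], [-0.001, -0.002, -1.0]]
force: [0.0, 0.9, -0.0]
width: 49.7
gripper_force: 0.0
```

```bash
python3 -c "
from h import *
to([*BT['B'],81],DOWN())
t=snap('top')['img'][200:300,410:530];s=snap('side')['img'][100:220,330:450]
r=lambda i,k:cv2.convertScaleAbs(cv2.resize(i[:,:,::-1],None,fx=k,fy=k,interpolation=cv2.INTER_CUBIC),alpha=1.6)
cv2.imwrite('pics/p3.png',np.hstack([r(t,3)[:300],r(s,3)[:300]]))"
```

```text
pos [509.9  87.7 225.3] t 14.55 F [ 0.9 -0.2  0. ] w 49.7 j [  3.  16.  -8.  66.   0. 109.]
shift tool mm [ 27.9 -58.7 144.4]
rotvec deg [-0.1   0.03  0.09]
```

View pics/p3.png

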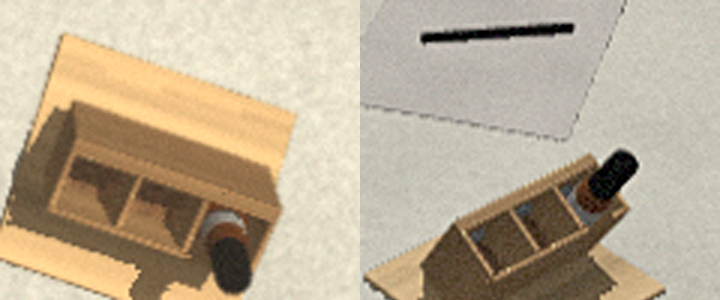

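Bottle 1 sits in cell 1 with its shoulder about at mouth level (cap at (615,175) in the side part). I'll check depth numerically while going for B.

arm_command --plan '[{"dx": 0.028, "dy": -0.029, "dz": 0.0, "wx": 0, "wy": 0, "wz": 0}, {"dx": 0, "dy": -0.03, "dz": 0.02, "wx": 0, "wy": 0, "wz": 0}, {"dx": 0, "dy": 0, "dz": 0.04, "wx": 0, "wy": 0, "wz": 0}, {"dx": 0, "dy": 0, "dz": 0.03, "wx": 0, "wy": 0, "wz": 0}, {"dx": 0, "dy": 0, "dz": 0, "wx": 0, "wy": 0, "wz": 0}, {"dx": 0, "dy": 0, "dz": 0, "wx": 0, "wy": 0, "wz": 0}, {"dx": 0, "dy": 0, "dz": 0, "wx": 0, "wy": 0, "wz": 0}]'

```text
time: 15.35
tcp_pos: [462.7, 130.5, 137.6]
tcp_rot: [[0.29, 0.957, 0.001], [0.957, -0.29, 0.001], [0.001, 0.001, -1.0]]
force: [0.1, -0.3, 0.1]
width: 50.1
gripper_force: 0.0
```

```bash
cat > chk.py <<'E'
from loc import *
import sys
def chk(i,u,v):
    b,n=meas(S,u,v,r=15,th=60)
    o=cell(i,0)[0];_,ex,ey,ez=frame(RK)
    def P(dy,top): return np.array([o+ey*dy+ez*(top-h)+10.5*(np.cos(a)*ex+np.sin(a)*ey) for a in th for h in(0,34)])
    r=least_squares(lambda q:cen(S,P(*q))-b,[0,46]);print('cell',i,'dy, cap top above mouth, mid z',r.x.round(1),round(r.x[1]-46,1),'area',n,round(cv2.contourArea(cv2.convexHull(proj(S,P(*r.x)).astype(np.float32)))),b)
E
python3 -c "
from chk import *
chk(1,416,158)
to([*BT['B'],81],DOWN())"
```

```text
cell 1 dy, cap top above mouth, mid z [ 0. 46.] 0.0 area 168 182 [413.6547619 158.0952381]
pos [462.9 130.8 137.6] t 15.45 F [-0.1 -0.5 -0.1] w 50.4 j [  8.  15. -23.  52.   0. 115.]
shift tool mm [-0.1 -1.8 56.6]
rotvec deg [ 0.09 -0.08 -0.07]
```

```bash
sed -i 's/\[0,46\])/[1,46],diff_step=.05,x_scale=[5,5])/' chk.py
python3 -c "
from chk import *
chk(1,416,158)
T['img']=cv2.imread('pics/top0.png')[:,:,::-1];S['img']=cv2.imread('pics/side0.png')[:,:,::-1]
for t,s in(((174,234),(203,330)),((248,292),(305,302)),((319,306),(357,261))):
    a,na=meas(T,*t);b,nb=meas(S,*s,th=60)
    f=lambda p:np.r_[cen(T,cap(*p))-a,cen(S,cap(*p))-b]
    r=least_squares(f,atz(T,*t,92)[:2],diff_step=.01);print(r.x.round(1),r.fun.round(2),na,nb)
"
```

```text
cell 1 dy, cap top above mouth, mid z [-11.6  34.5] -11.5 area 168 177 [413.70238095 158.14880952]
[559.2 262.7] [-0.52 -0.02  0.23 -0.41] 171 300
[461.  132.2] [-0.37 -0.03  0.2  -0.35] 152 267
[438.3   9.5] [ 0.14  0.22 -0.26  0.01] 144 238
```

```bash
python3 -c "
from chk import *
o=cell(1,0)[0];_,ex,ey,ez=frame(RK)
print(o,ez)
for dx,dy,top in((0,0,46),(0,0,67),(-2,0,46),(0,0,40),(0,-3,46)):
  P=np.array([o+ex*dx+ey*dy+ez*(top-h)+10.5*(np.cos(a)*ex+np.sin(a)*ey) for a in th for h in(0,34)])
  print(dx,dy,top,'side',cen(S,P).round(1),'top',cen(T,P).round(1),'cap top centre',proj(S,o+ex*dx+ey*dy+ez*top).round(1))
a=meas(T,485,286,r=14,th=45);b=meas(S,416,158,r=18,th=45);print(a,b)
"
```

```text
[ 489.20953813 -282.72214231   76.2       ] [-0.47883503  0.14393407  0.866     ]
0 0 46 side [412.5 157.4] top [486.7 286.7] cap top centre [[416.4 153.3]]
0 0 67 side [417.4 152.1] top [488.1 292.2] cap top centre [[421.4 147.8]]
-2 0 46 side [413.1 158.2] top [486.3 287.7] cap top centre [[416.9 154. ]]
0 0 40 side [411.1 158.9] top [486.3 285.1] cap top centre [[414.9 154.8]]
0 -3 46 side [413.5 156.9] top [488.3 287.2] cap top centre [[417.4 152.7]]
(array([486.02926829, 287.28780488]), np.int32(205)) (array([413.68944099, 158.16149068]), np.int32(161))
```

Bottle 1 is confirmed home: the cap centroid matches a mid z of about 0 in both views. Grasping B.

arm_command --plan '[{"dx": 0.0005, "dy": -0.002, "dz": 0.0, "wx": 0, "wy": 0, "wz": 0}, {"dx": 0, "dy": 0, "dz": 0.028, "wx": 0, "wy": 0, "wz": 0}, {"dx": 0, "dy": 0, "dz": 0.028, "wx": 0, "wy": 0, "wz": 0}, {"dx": 0, "dy": 0, "dz": 0, "wx": 0, "wy": 0, "wz": 0}, {"dx": 0, "dy": 0, "dz": 0, "wx": 0, "wy": 0, "wz": 0}, {"dx": 0, "dy": 0, "dz": 0, "wx": 0, "wy": 0, "wz": 0}]'

```text
time: 16.25
tcp_pos: [460.3, 132.3, 81.1]
tcp_rot: [[0.288, 0.958, 0.0], [0.958, -0.288, 0.001], [0.001, 0.0, -1.0]]
force: [-0.1, -0.3, -0.5]
width: 50.0
gripper_force: 0.0
```

arm_command --plan '[{"dx": 0, "dy": 0, "dz": 0, "wx": 0, "wy": 0, "wz": 0}, {"dx": 0, "dy": 0, "dz": 0, "wx": 0, "wy": 0, "wz": 0}, {"dx": 0, "dy": 0, "dz": 0, "wx": 0, "wy": 0, "wz": 0}, {"dx": 0, "dy": 0, "dz": 0, "wx": 0, "wy": 0, "wz": 0}, {"dx": 0, "dy": 0, "dz": 0, "wx": 0, "wy": 0, "wz": 0}]' --gripper 0.0

```text
time: 16.75
tcp_pos: [460.4, 132.2, 80.9]
tcp_rot: [[0.288, 0.958, 0.001], [0.958, -0.288, 0.001], [0.001, 0.0, -1.0]]
force: [-0.9, 0.0, 6.0]
width: 19.7
gripper_force: 58.3
```

```bash
python3 -c "
from h import *
to([461,132,81],DOWN());p=cell(2,180)[0];to([p[0],p[1],225])"
```

```text
pos [460.4 132.2  80.9] t 16.75 F [-0.2 -0.9 -6. ] w 19.7 j [  8.  18. -28.  44.   0. 115.]
shift tool mm [-0.1  0.7 -0.1]
rotvec deg [ 0.03 -0.06 -0.03]
pos [460.4 132.2  80.9] t 16.75 F [-0.2 -0.9 -6. ] w 19.7 j [  8.  18. -28.  44.   0. 115.]
shift tool mm [-346.9   57.3 -144.4]
```

arm_command --plan '[{"dx": 0, "dy": 0, "dz": -0.02, "wx": 0, "wy": 0, "wz": 0}, {"dx": 0, "dy": 0, "dz": -0.04, "wx": 0, "wy": 0, "wz": 0}, {"dx": 0, "dy": 0, "dz": -0.045, "wx": 0, "wy": 0, "wz": 0}, {"dx": 0, "dy": 0, "dz": -0.04, "wx": 0, "wy": 0, "wz": 0}, {"dx": -0.027, "dy": 0.007, "dz": 0, "wx": 0, "wy": 0, "wz": 0}, {"dx": -0.04, "dy": 0.01, "dz": 0, "wx": 0, "wy": 0, "wz": 0}, {"dx": -0.04, "dy": 0.01, "dz": 0, "wx": 0, "wy": 0, "wz": 0}, {"dx": -0.04, "dy": 0.01, "dz": 0, "wx": 0, "wy": 0, "wz": 0}, {"dx": -0.04, "dy": 0.01, "dz": 0, "wx": 0, "wy": 0, "wz": 0}, {"dx": -0.04, "dy": 0.01, "dz": 0, "wx": 0, "wy": 0, "wz": 0}, {"dx": -0.04, "dy": 0, "dz": 0, "wx": -7.5, "wy": 0, "wz": 0}, {"dx": -0.04, "dy": 0, "dz": 0, "wx": -7.5, "wy": 0, "wz": 0}, {"dx": -0.04, "dy": 0, "dz": 0, "wx": -7.5, "wy": 0, "wz": 0}, {"dx": 0, "dy": 0, "dz": 0, "wx": -7.5, "wy": 0, "wz": 0}, {"dx": 0, "dy": 0, "dz": 0, "wx": 0, "wy": 0, "wz": 0}, {"dx": 0, "dy": 0, "dz": 0, "wx": 0, "wy": 0, "wz": 0}, {"dx": 0, "dy": 0, "dz": 0, "wx": 0, "wy": 0, "wz": 0}, {"dx": 0, "dy": 0, "dz": 0, "wx": 0, "wy": 0, "wz": 0}]'

```text
time: 18.55
tcp_pos: [416.7, -218.0, 227.3]
tcp_rot: [[0.287, 0.83, 0.479], [0.958, -0.247, -0.145], [-0.002, 0.501, -0.866]]
force: [-0.1, -0.6, -1.3]
width: 19.4
gripper_force: 59.4
```

```bash
python3 -c "
from h import *
to(*cell(2,95))"
```

```text
pos [ 416.7 -218.   227.3] t 18.55 F [-0.6 -0.6  1.2] w 19.4 j [-43. -12. -45.  30.  13.  66.]
shift tool mm [ 0.9  0.7 79.9]
rotvec deg [0.05 0.05 0.12]
```

arm_command --plan '[{"dx": 0.0009, "dy": 0, "dz": 0.02, "wx": 0, "wy": 0, "wz": 0}, {"dx": 0, "dy": 0, "dz": 0.03, "wx": 0, "wy": 0, "wz": 0}, {"dx": 0, "dy": 0, "dz": 0.02, "wx": 0, "wy": 0, "wz": 0}, {"dx": 0, "dy": 0, "dz": 0.01, "wx": 0, "wy": 0, "wz": 0}, {"dx": 0, "dy": 0, "dz": 0, "wx": 0, "wy": 0, "wz": 0}, {"dx": 0, "dy": 0, "dz": 0, "wx": 0, "wy": 0, "wz": 0}, {"dx": 0, "dy": 0, "dz": 0, "wx": 0, "wy": 0, "wz": 0}, {"dx": 0, "dy": 0, "dz": 0, "wx": 0, "wy": 0, "wz": 0}, {"dx": 0, "dy": 0, "dz": 0, "wx": 0, "wy": 0, "wz": 0}]'

```text
time: 19.45
tcp_pos: [452.8, -227.6, 156.2]
tcp_rot: [[0.288, 0.83, 0.478], [0.958, -0.25, -0.145], [-0.001, 0.5, -0.866]]
force: [0.5, 0.1, -1.4]
width: 19.6
gripper_force: 59.5
```

```bash
python3 -c "
from h import *
to(*cell(2,81))"
```

```text
pos [ 452.8 -227.6  156.2] t 19.45 F [ 0.2 -0.3  1.5] w 19.6 j [-41.  -2. -49.  16.  12.  69.]
shift tool mm [-0.3  4.  13.6]
rotvec deg [-0.03  0.05 -0.01]
```

arm_command --plan '[{"dx": -0.0003, "dy": 0.0033, "dz": 0.004, "wx": 0, "wy": 0, "wz": 0}, {"dx": 0, "dy": 0, "dz": 0.005, "wx": 0, "wy": 0, "wz": 0}, {"dx": 0, "dy": 0, "dz": 0, "wx": 0, "wy": 0, "wz": 0}, {"dx": 0, "dy": 0, "dz": 0, "wx": 0, "wy": 0, "wz": 0}, {"dx": 0, "dy": 0, "dz": 0, "wx": 0, "wy": 0, "wz": 0}, {"dx": 0, "dy": 0, "dz": 0, "wx": 0, "wy": 0, "wz": 0}]'

```text
time: 20.05
tcp_pos: [459.4, -229.7, 149.2]
tcp_rot: [[0.288, 0.83, 0.477], [0.958, -0.25, -0.144], [-0.0, 0.498, -0.867]]
force: [-0.1, 0.9, -1.0]
width: 19.3
gripper_force: 59.5
```

```bash
python3 -c "
from h import *
to(*cell(2,81))"
```

```text
pos [ 459.4 -229.7  149.2] t 20.05 F [ 0.8 -0.8  0.7] w 19.3 j [-40.  -1. -49.  14.  11.  69.]
shift tool mm [-0.2  1.5  4.1]
rotvec deg [-0.1   0.02 -0.03]
```

arm_command --plan '[{"dx": 0, "dy": 0.0006, "dz": 0.002, "wx": 0, "wy": 0, "wz": 0}, {"dx": 0, "dy": 0, "dz": 0.003, "wx": 0, "wy": 0, "wz": 0}, {"dx": 0, "dy": 0, "dz": 0.003, "wx": 0, "wy": 0, "wz": 0}, {"dx": 0, "dy": 0, "dz": 0.003, "wx": 0, "wy": 0, "wz": 0}, {"dx": 0, "dy": 0, "dz": 0.003, "wx": 0, "wy": 0, "wz": 0}, {"dx": 0, "dy": 0, "dz": 0, "wx": 0, "wy": 0, "wz": 0}, {"dx": 0, "dy": 0, "dz": 0, "wx": 0, "wy": 0, "wz": 0}, {"dx": 0, "dy": 0, "dz": 0, "wx": 0, "wy": 0, "wz": 0}]'

```text
time: 20.85
tcp_pos: [466.8, -232.0, 137.5]
tcp_rot: [[0.288, 0.83, 0.478], [0.958, -0.25, -0.144], [-0.0, 0.499, -0.867]]
force: [1.4, -0.4, -1.5]
width: 19.1
gripper_force: 59.5
```

```bash
python3 -c "
from h import *
to(*cell(2,81))"
```

```text
pos [ 466.8 -232.   137.5] t 20.85 F [0.  0.5 2. ] w 19.1 j [-40.   1. -49.  12.  11.  70.]
shift tool mm [-0.1  0.5 -9.8]
rotvec deg [-0.07  0.02 -0.02]
```

arm_command --plan '[{"dx": 0, "dy": 0, "dz": 0.002, "wx": 0, "wy": 0, "wz": 0}, {"dx": 0, "dy": 0, "dz": 0.002, "wx": 0, "wy": 0, "wz": 0}, {"dx": 0, "dy": 0, "dz": 0.002, "wx": 0, "wy": 0, "wz": 0}, {"dx": 0, "dy": 0, "dz": 0.002, "wx": 0, "wy": 0, "wz": 0}, {"dx": 0, "dy": 0, "dz": 0.002, "wx": 0, "wy": 0, "wz": 0}, {"dx": 0, "dy": 0, "dz": 0.002, "wx": 0, "wy": 0, "wz": 0}, {"dx": 0, "dy": 0, "dz": 0.002, "wx": 0, "wy": 0, "wz": 0}, {"dx": 0, "dy": 0, "dz": 0, "wx": 0, "wy": 0, "wz": 0}]'

```text
time: 21.65
tcp_pos: [473.7, -233.9, 125.3]
tcp_rot: [[0.288, 0.83, 0.478], [0.958, -0.25, -0.143], [0.0, 0.499, -0.867]]
force: [1.6, 0.7, -0.0]
width: 19.9
gripper_force: 59.8
```

arm_command --plan '[{"dx": 0, "dy": 0, "dz": 0.002, "wx": 0, "wy": 0, "wz": 0}, {"dx": 0, "dy": 0, "dz": 0.002, "wx": 0, "wy": 0, "wz": 0}, {"dx": 0, "dy": 0, "dz": 0.002, "wx": 0, "wy": 0, "wz": 0}, {"dx": 0, "dy": 0, "dz": 0.002, "wx": 0, "wy": 0, "wz": 0}, {"dx": 0, "dy": 0, "dz": 0, "wx": 0, "wy": 0, "wz": 0}]'

```text
time: 22.15
tcp_pos: [477.5, -235.3, 118.2]
tcp_rot: [[0.288, 0.83, 0.478], [0.958, -0.25, -0.144], [-0.0, 0.499, -0.867]]
force: [2.7, -0.3, 0.5]
width: 19.1
gripper_force: 59.5
```

```bash
python3 -c "
from h import *
to(*cell(2,81))"
```

```text
pos [ 477.5 -235.3  118.2] t 22.15 F [0.5 2.6 0.9] w 19.1 j [-39.   4. -50.   8.  11.  70.]
shift tool mm [ -0.1   0.5 -32.2]
rotvec deg [-0.07  0.02 -0.02]
```

arm_command --plan '[{"dx": 0, "dy": 0, "dz": 0.0015, "wx": 0, "wy": 0, "wz": 0}, {"dx": 0, "dy": 0, "dz": 0.0015, "wx": 0, "wy": 0, "wz": 0}, {"dx": 0, "dy": 0, "dz": 0, "wx": 0, "wy": 0, "wz": 0}, {"dx": 0, "dy": 0, "dz": 0, "wx": 0, "wy": 0, "wz": 0}]'

```text
time: 22.55
tcp_pos: [478.9, -235.7, 115.7]
tcp_rot: [[0.288, 0.83, 0.478], [0.958, -0.25, -0.144], [-0.0, 0.499, -0.867]]
force: [3.4, -1.1, -0.1]
width: 19.6
gripper_force: 59.4
```

```bash
python3 -c "
from h import *
to(*cell(2,81))"
```

```text
pos [ 478.9 -235.7  115.7] t 22.55 F [-0.1  3.1  1.8] w 19.6 j [-39.   4. -50.   8.  11.  71.]
shift tool mm [ -0.1   0.5 -35. ]
rotvec deg [-0.07  0.02 -0.02]
```

arm_command --plan '[{"dx": 0, "dy": 0, "dz": 0.0015, "wx": 0, "wy": 0, "wz": 0}, {"dx": 0, "dy": 0, "dz": 0.0015, "wx": 0, "wy": 0, "wz": 0}, {"dx": 0, "dy": 0, "dz": 0, "wx": 0, "wy": 0, "wz": 0}, {"dx": 0, "dy": 0, "dz": 0, "wx": 0, "wy": 0, "wz": 0}]'

```text
time: 22.95
tcp_pos: [480.3, -236.1, 113.2]
tcp_rot: [[0.288, 0.83, 0.478], [0.958, -0.25, -0.144], [-0.0, 0.499, -0.867]]
force: [4.7, -1.3, 0.7]
width: 19.1
gripper_force: 59.4
```

```bash
python3 -c "
from h import *
to(*cell(2,81))"
```

```text
pos [ 480.3 -236.1  113.2] t 22.95 F [0.1 4.6 1.8] w 19.1 j [-39.   5. -50.   7.  11.  71.]
shift tool mm [ -0.1   0.5 -38. ]
rotvec deg [-0.07  0.02 -0.02]
```

arm_command --plan '[{"dx": 0, "dy": 0.0004, "dz": 0.0015, "wx": 0, "wy": 0, "wz": 0}, {"dx": 0, "dy": 0, "dz": 0.0015, "wx": 0, "wy": 0, "wz": 0}, {"dx": 0, "dy": 0, "dz": 0, "wx": 0, "wy": 0, "wz": 0}, {"dx": 0, "dy": 0, "dz": 0, "wx": 0, "wy": 0, "wz": 0}]'

```text
time: 23.35
tcp_pos: [481.7, -236.5, 110.8]
tcp_rot: [[0.288, 0.83, 0.477], [0.957, -0.25, -0.144], [-0.0, 0.499, -0.867]]
force: [-1.0, 0.8, 5.2]
width: 19.6
gripper_force: 60.5
```

```bash
python3 -c "
from h import *
to(*cell(2,81))"
```

```text
pos [ 481.7 -236.5  110.8] t 23.35 F [ 0.5  1.6 -5.1] w 19.6 j [-39.   5. -50.   7.  11.  71.]
shift tool mm [ -0.1   0.4 -40.8]
rotvec deg [-0.09  0.03 -0.02]
```

arm_command --plan '[{"dx": 0, "dy": 0, "dz": 0.0015, "wx": 0, "wy": 0, "wz": 0}, {"dx": 0, "dy": 0, "dz": 0, "wx": 0, "wy": 0, "wz": 0}, {"dx": 0, "dy": 0, "dz": 0, "wx": 0, "wy": 0, "wz": 0}, {"dx": 0, "dy": 0, "dz": 0, "wx": 0, "wy": 0, "wz": 0}]'

```text
time: 23.75
tcp_pos: [482.3, -236.7, 110.0]
tcp_rot: [[0.289, 0.83, 0.478], [0.957, -0.25, -0.144], [-0.0, 0.499, -0.867]]
force: [-5.7, 2.8, 13.7]
width: 19.7
gripper_force: 61.6
```

```bash
python3 -c "
from h import *
to(*cell(2,81))"
```

```text
pos [ 482.3 -236.7  110. ] t 23.75 F [  1.    1.4 -15. ] w 19.7 j [-39.   5. -50.   7.  11.  71.]
shift tool mm [ -0.1   0.3 -41.8]
rotvec deg [-0.07  0.04 -0.03]
```

The cork stiffness (10 N/mm) is felt at 41 mm depth, so bottle 2 is home. Releasing and going for A.

arm_command --plan '[{"dx": 0, "dy": 0, "dz": 0, "wx": 0, "wy": 0, "wz": 0}, {"dx": 0, "dy": 0, "dz": 0, "wx": 0, "wy": 0, "wz": 0}, {"dx": 0, "dy": 0, "dz": 0, "wx": 0, "wy": 0, "wz": 0}, {"dx": 0, "dy": 0, "dz": 0, "wx": 0, "wy": 0, "wz": 0}, {"dx": 0, "dy": 0, "dz": -0.02, "wx": 0, "wy": 0, "wz": 0}, {"dx": 0, "dy": 0, "dz": -0.04, "wx": 0, "wy": 0, "wz": 0}, {"dx": 0, "dy": 0, "dz": -0.04, "wx": 0, "wy": 0, "wz": 0}, {"dx": 0, "dy": 0, "dz": -0.04, "wx": 0, "wy": 0, "wz": 0}, {"dx": 0.04, "dy": 0, "dz": 0, "wx": 7.5, "wy": 0, "wz": 0}, {"dx": 0.04, "dy": 0, "dz": 0, "wx": 7.5, "wy": 0, "wz": 0}, {"dx": 0.04, "dy": 0, "dz": 0, "wx": 7.5, "wy": 0, "wz": 0}, {"dx": 0.04, "dy": 0, "dz": 0, "wx": 7.5, "wy": 0, "wz": 0}, {"dx": 0.04, "dy": 0, "dz": 0, "wx": 0, "wy": 0, "wz": 0}, {"dx": 0.04, "dy": 0, "dz": 0, "wx": 0, "wy": 0, "wz": 0}, {"dx": 0.04, "dy": 0, "dz": 0, "wx": 0, "wy": 0, "wz": 0}, {"dx": 0.04, "dy": 0, "dz": 0, "wx": 0, "wy": 0, "wz": 0}, {"dx": 0.04, "dy": 0, "dz": 0, "wx": 0, "wy": 0, "wz": 0}, {"dx": 0.04, "dy": 0, "dz": 0, "wx": 0, "wy": 0, "wz": 0}, {"dx": 0, "dy": 0, "dz": 0, "wx": 0, "wy": 0, "wz": 0}, {"dx": 0, "dy": 0, "dz": 0, "wx": 0, "wy": 0, "wz": 0}]' --gripper 0.05

```text
time: 25.75
tcp_pos: [530.7, 166.9, 230.0]
tcp_rot: [[0.287, 0.958, -0.003], [0.958, -0.287, -0.0], [-0.001, -0.003, -1.0]]
force: [-0.4, 0.4, -0.3]
width: 50.2
gripper_force: 0.0
```

```bash
cat > chk2.py <<'E'
from loc import *
import sys
i,u1,v1,u2,v2=map(int,sys.argv[1:])
o=cell(i,0)[0];_,ex,ey,ez=frame(RK)
for dx,top in((0,46),(-2,46),(-2,51),(-2,56),(-2,67)):
  P=np.array([o+ex*dx+ez*(top-h)+10.5*(np.cos(a)*ex+np.sin(a)*ey) for a in th for h in(0,34)])
  print(dx,top,'side',cen(S,P).round(1),'top',cen(T,P).round(1))
print(meas(T,u1,v1,r=14,th=45),meas(S,u2,v2,r=18,th=45))
E
python3 chk2.py 2 464 279 402 170; python3 -c "
from h import *
to([559.2,262.7,81],DOWN())"
```

```text
0 46 side [398.1 165.3] top [463.9 279.5]
-2 46 side [398.7 166.1] top [463.4 280.5]
-2 51 side [399.8 164.9] top [463.7 281.8]
-2 56 side [401.  163.6] top [463.9 283.1]
-2 67 side [403.5 160.8] top [464.4 285.9]
(array([462.80861244, 281.51674641]), np.int32(209)) (array([405.60436137, 162.40498442]), np.int32(321))
pos [530.5 165.6 230.3] t 25.85 F [-0.7  0.2  0.7] w 50.1 j [ 11.  20.  -1.  69.   0. 118.]
shift tool mm [101.4  -0.3 149.2]
rotvec deg [-0.15  0.06 -0.07]
```

Top view cap centroid (462.8,281.5) matches bottle 2 home at 41 mm depth.

arm_command --plan '[{"dx": 0.04, "dy": 0, "dz": 0.0, "wx": 0, "wy": 0, "wz": 0}, {"dx": 0.04, "dy": 0, "dz": 0.0, "wx": 0, "wy": 0, "wz": 0}, {"dx": 0.021, "dy": 0, "dz": 0.02, "wx": 0, "wy": 0, "wz": 0}, {"dx": 0, "dy": 0, "dz": 0.04, "wx": 0, "wy": 0, "wz": 0}, {"dx": 0, "dy": 0, "dz": 0.04, "wx": 0, "wy": 0, "wz": 0}, {"dx": 0, "dy": 0, "dz": 0, "wx": 0, "wy": 0, "wz": 0}, {"dx": 0, "dy": 0, "dz": 0, "wx": 0, "wy": 0, "wz": 0}, {"dx": 0, "dy": 0, "dz": 0, "wx": 0, "wy": 0, "wz": 0}, {"dx": 0, "dy": 0, "dz": 0, "wx": 0, "wy": 0, "wz": 0}]'

```text
time: 26.75
tcp_pos: [561.9, 263.3, 133.7]
tcp_rot: [[0.289, 0.957, 0.003], [0.957, -0.289, 0.002], [0.003, 0.002, -1.0]]
force: [0.8, 0.2, -0.1]
width: 49.9
gripper_force: 0.0
```

```bash
python3 -c "
from h import *
to([559.2,262.7,81],DOWN())"
```

```text
pos [561.9 263.3 133.7] t 26.75 F [0.4 0.7 0.1] w 49.9 j [ 19.  30.  -0.  59.   0. 126.]
shift tool mm [-1.5 -2.6 52.6]
rotvec deg [ 0.14 -0.16 -0.07]
```

arm_command --plan '[{"dx": -0.0015, "dy": -0.0026, "dz": 0.0, "wx": 0.1, "wy": -0.1, "wz": 0}, {"dx": 0, "dy": 0, "dz": 0.026, "wx": 0, "wy": 0, "wz": 0}, {"dx": 0, "dy": 0, "dz": 0.0265, "wx": 0, "wy": 0, "wz": 0}, {"dx": 0, "dy": 0, "dz": 0, "wx": 0, "wy": 0, "wz": 0}, {"dx": 0, "dy": 0, "dz": 0, "wx": 0, "wy": 0, "wz": 0}, {"dx": 0, "dy": 0, "dz": 0, "wx": 0, "wy": 0, "wz": 0}]'

```text
time: 27.35
tcp_pos: [558.0, 262.9, 80.1]
tcp_rot: [[0.288, 0.958, -0.001], [0.958, -0.288, 0.0], [-0.0, -0.001, -1.0]]
force: [-0.2, 0.5, 0.2]
width: 49.8
gripper_force: 0.0
```

arm_command --plan '[{"dx": 0, "dy": 0, "dz": 0, "wx": 0, "wy": 0, "wz": 0}, {"dx": 0, "dy": 0, "dz": 0, "wx": 0, "wy": 0, "wz": 0}, {"dx": 0, "dy": 0, "dz": 0, "wx": 0, "wy": 0, "wz": 0}, {"dx": 0, "dy": 0, "dz": 0, "wx": 0, "wy": 0, "wz": 0}, {"dx": 0, "dy": 0, "dz": 0, "wx": 0, "wy": 0, "wz": 0}]' --gripper 0.0

```text
time: 27.85
tcp_pos: [557.9, 262.8, 79.7]
tcp_rot: [[0.288, 0.957, -0.001], [0.957, -0.288, 0.0], [-0.0, -0.001, -1.0]]
force: [-1.1, -1.1, 5.7]
width: 19.7
gripper_force: 58.3
```

```bash
python3 -c "
from h import *
to([559.2,262.7,81],DOWN());p=cell(3,180)[0];to([p[0],p[1],230])"
```

```text
pos [557.9 262.8  79.7] t 27.85 F [-1.3 -0.7 -5.7] w 19.7 j [ 19.  32.  -5.  53.   0. 126.]
shift tool mm [ 0.2  1.3 -1.3]
rotvec deg [-0.07  0.01 -0.03]
pos [557.9 262.8  79.7] t 27.85 F [-1.3 -0.7 -5.7] w 19.7 j [ 19.  32.  -5.  53.   0. 126.]
shift tool mm [-458.3    1.3 -150.2]
```

arm_command --plan '[{"dx": 0, "dy": 0, "dz": -0.02, "wx": 0, "wy": 0, "wz": 0}, {"dx": 0, "dy": 0, "dz": -0.04, "wx": 0, "wy": 0, "wz": 0}, {"dx": 0, "dy": 0, "dz": -0.045, "wx": 0, "wy": 0, "wz": 0}, {"dx": 0, "dy": 0, "dz": -0.045, "wx": 0, "wy": 0, "wz": 0}, {"dx": -0.018, "dy": 0, "dz": 0, "wx": 0, "wy": 0, "wz": 0}, {"dx": -0.04, "dy": 0.001, "dz": 0, "wx": 0, "wy": 0, "wz": 0}, {"dx": -0.04, "dy": 0, "dz": 0, "wx": 0, "wy": 0, "wz": 0}, {"dx": -0.04, "dy": 0, "dz": 0, "wx": 0, "wy": 0, "wz": 0}, {"dx": -0.04, "dy": 0, "dz": 0, "wx": 0, "wy": 0, "wz": 0}, {"dx": -0.04, "dy": 0, "dz": 0, "wx": 0, "wy": 0, "wz": 0}, {"dx": -0.04, "dy": 0, "dz": 0, "wx": 0, "wy": 0, "wz": 0}, {"dx": -0.04, "dy": 0, "dz": 0, "wx": 0, "wy": 0, "wz": 0}, {"dx": -0.04, "dy": 0, "dz": 0, "wx": 0, "wy": 0, "wz": 0}, {"dx": -0.04, "dy": 0, "dz": 0, "wx": -7.5, "wy": 0, "wz": 0}, {"dx": -0.04, "dy": 0, "dz": 0, "wx": -7.5, "wy": 0, "wz": 0}, {"dx": -0.04, "dy": 0, "dz": 0, "wx": -7.5, "wy": 0, "wz": 0}, {"dx": 0, "dy": 0, "dz": 0, "wx": -7.5, "wy": 0, "wz": 0}, {"dx": 0, "dy": 0, "dz": 0, "wx": 0, "wy": 0, "wz": 0}, {"dx": 0, "dy": 0, "dz": 0, "wx": 0, "wy": 0, "wz": 0}, {"dx": 0, "dy": 0, "dz": 0, "wx": 0, "wy": 0, "wz": 0}]'

```text
time: 29.85
tcp_pos: [428.7, -177.2, 231.7]
tcp_rot: [[0.287, 0.831, 0.477], [0.958, -0.247, -0.146], [-0.003, 0.499, -0.867]]
force: [0.4, -0.5, -1.5]
width: 19.4
gripper_force: 59.4
```

```bash
python3 -c "
from h import *
to(*cell(3,94))"
```

```text
pos [ 428.7 -177.2  231.7] t 29.85 F [-0.4 -0.2  1.6] w 19.4 j [-36. -13. -45.  30.   9.  73.]
shift tool mm [ 0.5 -1.1 84.8]
rotvec deg [-0.08  0.13  0.13]
```

arm_command --plan '[{"dx": 0.0005, "dy": 0, "dz": 0.02, "wx": 0, "wy": 0, "wz": 0}, {"dx": 0, "dy": 0, "dz": 0.03, "wx": 0, "wy": 0, "wz": 0}, {"dx": 0, "dy": 0, "dz": 0.02, "wx": 0, "wy": 0, "wz": 0}, {"dx": 0, "dy": 0, "dz": 0.01, "wx": 0, "wy": 0, "wz": 0}, {"dx": 0, "dy": 0, "dz": 0, "wx": 0, "wy": 0, "wz": 0}, {"dx": 0, "dy": 0, "dz": 0, "wx": 0, "wy": 0, "wz": 0}, {"dx": 0, "dy": 0, "dz": 0, "wx": 0, "wy": 0, "wz": 0}, {"dx": 0, "dy": 0, "dz": 0, "wx": 0, "wy": 0, "wz": 0}, {"dx": 0, "dy": 0, "dz": 0, "wx": 0, "wy": 0, "wz": 0}]'

```text
time: 30.75
tcp_pos: [464.8, -187.6, 160.4]
tcp_rot: [[0.288, 0.831, 0.476], [0.958, -0.249, -0.145], [-0.002, 0.498, -0.867]]
force: [-0.4, 0.0, -1.7]
width: 20.1
gripper_force: 59.5
```

```bash
python3 -c "
from h import *
to(*cell(3,80))"
```

```text
pos [ 464.8 -187.6  160.4] t 30.75 F [-0.1 -1.2  1.3] w 20.1 j [-34.  -4. -50.  15.   8.  75.]
shift tool mm [-0.1  1.9 18.3]
rotvec deg [-0.13  0.12  0.04]
```

arm_command --plan '[{"dx": 0, "dy": 0.0013, "dz": 0.006, "wx": 0, "wy": 0.1, "wz": 0}, {"dx": 0, "dy": 0, "dz": 0.008, "wx": 0, "wy": 0, "wz": 0}, {"dx": 0, "dy": 0, "dz": 0, "wx": 0, "wy": 0, "wz": 0}, {"dx": 0, "dy": 0, "dz": 0, "wx": 0, "wy": 0, "wz": 0}, {"dx": 0, "dy": 0, "dz": 0, "wx": 0, "wy": 0, "wz": 0}, {"dx": 0, "dy": 0, "dz": 0, "wx": 0, "wy": 0, "wz": 0}]'

```text
time: 31.35
tcp_pos: [472.2, -189.7, 148.2]
tcp_rot: [[0.288, 0.831, 0.476], [0.958, -0.249, -0.143], [-0.0, 0.497, -0.868]]
force: [0.5, -0.1, -1.6]
width: 19.4
gripper_force: 59.5
```

```bash
python3 -c "
from h import *
to(*cell(3,80))"
```

```text
pos [ 472.2 -189.7  148.2] t 31.35 F [-0.  -0.4  1.6] w 19.4 j [-34.  -2. -50.  13.   8.  75.]
shift tool mm [-0.2  1.3  3.9]
rotvec deg [-0.2   0.01  0.03]
```

arm_command --plan '[{"dx": 0, "dy": 0.0007, "dz": 0.002, "wx": -0.1, "wy": 0, "wz": 0}, {"dx": 0, "dy": 0, "dz": 0.003, "wx": 0, "wy": 0, "wz": 0}, {"dx": 0, "dy": 0, "dz": 0.003, "wx": 0, "wy": 0, "wz": 0}, {"dx": 0, "dy": 0, "dz": 0.003, "wx": 0, "wy": 0, "wz": 0}, {"dx": 0, "dy": 0, "dz": 0.003, "wx": 0, "wy": 0, "wz": 0}, {"dx": 0, "dy": 0, "dz": 0, "wx": 0, "wy": 0, "wz": 0}, {"dx": 0, "dy": 0, "dz": 0, "wx": 0, "wy": 0, "wz": 0}, {"dx": 0, "dy": 0, "dz": 0, "wx": 0, "wy": 0, "wz": 0}]'

```text
time: 32.15
tcp_pos: [480.0, -192.1, 136.8]
tcp_rot: [[0.287, 0.83, 0.478], [0.958, -0.249, -0.144], [-0.001, 0.5, -0.866]]
force: [1.4, -0.9, -0.8]
width: 19.4
gripper_force: 59.2
```

```bash
python3 -c "
from h import *
to(*cell(3,80))"
```

```text
pos [ 480.  -192.1  136.8] t 32.15 F [-0.5  1.   1.5] w 19.4 j [-34.   0. -50.  11.   8.  75.]
shift tool mm [ -0.1  -0.1 -10.1]
rotvec deg [-0.03  0.01  0.04]
```

arm_command --plan '[{"dx": 0, "dy": 0, "dz": 0.002, "wx": 0, "wy": 0, "wz": 0}, {"dx": 0, "dy": 0, "dz": 0.002, "wx": 0, "wy": 0, "wz": 0}, {"dx": 0, "dy": 0, "dz": 0.002, "wx": 0, "wy": 0, "wz": 0}, {"dx": 0, "dy": 0, "dz": 0.002, "wx": 0, "wy": 0, "wz": 0}, {"dx": 0, "dy": 0, "dz": 0.002, "wx": 0, "wy": 0, "wz": 0}, {"dx": 0, "dy": 0, "dz": 0.002, "wx": 0, "wy": 0, "wz": 0}, {"dx": 0, "dy": 0, "dz": 0.002, "wx": 0, "wy": 0, "wz": 0}, {"dx": 0, "dy": 0, "dz": 0, "wx": 0, "wy": 0, "wz": 0}]'

```text
time: 32.95
tcp_pos: [486.9, -194.2, 124.5]
tcp_rot: [[0.287, 0.83, 0.478], [0.958, -0.249, -0.144], [-0.0, 0.5, -0.866]]
force: [5.3, -1.2, 0.1]
width: 19.6
gripper_force: 59.5
```

arm_command --plan '[{"dx": 0, "dy": 0, "dz": 0.002, "wx": 0, "wy": 0, "wz": 0}, {"dx": 0, "dy": 0, "dz": 0.002, "wx": 0, "wy": 0, "wz": 0}, {"dx": 0, "dy": 0, "dz": 0.002, "wx": 0, "wy": 0, "wz": 0}, {"dx": 0, "dy": 0, "dz": 0.002, "wx": 0, "wy": 0, "wz": 0}, {"dx": 0, "dy": 0, "dz": 0, "wx": 0, "wy": 0, "wz": 0}]'

```text
time: 33.45
tcp_pos: [490.6, -195.3, 117.8]
tcp_rot: [[0.287, 0.83, 0.479], [0.958, -0.249, -0.144], [-0.0, 0.5, -0.866]]
force: [4.3, -1.2, 3.2]
width: 19.4
gripper_force: 60.2
```

```bash
python3 -c "
from h import *
to(*cell(3,80))"
```

```text
pos [ 490.6 -195.3  117.8] t 33.45 F [ 0.1  5.4 -0.5] w 19.4 j [-33.   3. -51.   7.   8.  76.]
shift tool mm [ -0.1  -0.2 -32.1]
rotvec deg [-0.01  0.01  0.04]
```

arm_command --plan '[{"dx": 0, "dy": 0.0004, "dz": 0.0015, "wx": 0, "wy": 0, "wz": 0}, {"dx": 0, "dy": 0, "dz": 0.0015, "wx": 0, "wy": 0, "wz": 0}, {"dx": 0, "dy": 0, "dz": 0, "wx": 0, "wy": 0, "wz": 0}, {"dx": 0, "dy": 0, "dz": 0, "wx": 0, "wy": 0, "wz": 0}]'

```text
time: 33.85
tcp_pos: [492.1, -195.8, 115.2]
tcp_rot: [[0.288, 0.83, 0.478], [0.958, -0.249, -0.144], [-0.0, 0.499, -0.866]]
force: [4.2, -0.3, 2.7]
width: 19.3
gripper_force: 60.2
```

```bash
python3 -c "
from h import *
to(*cell(3,80))"
```

```text
pos [ 492.1 -195.8  115.2] t 33.85 F [ 1.   4.8 -0.3] w 19.3 j [-33.   4. -51.   6.   8.  76.]
shift tool mm [ -0.1  -0.2 -35.1]
rotvec deg [-0.05  0.01  0.03]
```

arm_command --plan '[{"dx": 0, "dy": 0.0003, "dz": 0.0015, "wx": 0, "wy": 0, "wz": 0}, {"dx": 0, "dy": 0, "dz": 0.0015, "wx": 0, "wy": 0, "wz": 0}, {"dx": 0, "dy": 0, "dz": 0, "wx": 0, "wy": 0, "wz": 0}, {"dx": 0, "dy": 0, "dz": 0, "wx": 0, "wy": 0, "wz": 0}]'

```text
time: 34.25
tcp_pos: [493.6, -196.2, 112.6]
tcp_rot: [[0.288, 0.83, 0.478], [0.958, -0.249, -0.144], [-0.0, 0.499, -0.867]]
force: [3.2, -0.8, 2.3]
width: 19.6
gripper_force: 60.2
```

```bash
python3 -c "
from h import *
to(*cell(3,80))"
```

```text
pos [ 493.6 -196.2  112.6] t 34.25 F [ 0.1  4.  -0.4] w 19.6 j [-33.   4. -51.   6.   8.  76.]
shift tool mm [ -0.1  -0.3 -38.1]
rotvec deg [-0.08  0.02  0.03]
```

arm_command --plan '[{"dx": 0, "dy": 0, "dz": 0.0015, "wx": 0, "wy": 0, "wz": 0}, {"dx": 0, "dy": 0, "dz": 0.0015, "wx": 0, "wy": 0, "wz": 0}, {"dx": 0, "dy": 0, "dz": 0, "wx": 0, "wy": 0, "wz": 0}, {"dx": 0, "dy": 0, "dz": 0, "wx": 0, "wy": 0, "wz": 0}]'

```text
time: 34.65
tcp_pos: [495.0, -196.6, 109.9]
tcp_rot: [[0.288, 0.83, 0.478], [0.958, -0.249, -0.144], [-0.001, 0.499, -0.867]]
force: [3.6, -0.9, 2.9]
width: 19.4
gripper_force: 60.2
```

```bash
python3 -c "
from h import *
to(*cell(3,80))"
```

```text
pos [ 495.  -196.6  109.9] t 34.65 F [ 0.2  4.7 -0.6] w 19.4 j [-33.   5. -51.   6.   8.  76.]
shift tool mm [ -0.1  -0.3 -41.2]
rotvec deg [-0.08  0.02  0.03]
```

arm_command --plan '[{"dx": 0, "dy": 0.0003, "dz": 0.0015, "wx": 0, "wy": 0, "wz": 0}, {"dx": 0, "dy": 0, "dz": 0.0015, "wx": 0, "wy": 0, "wz": 0}, {"dx": 0, "dy": 0, "dz": 0, "wx": 0, "wy": 0, "wz": 0}, {"dx": 0, "dy": 0, "dz": 0, "wx": 0, "wy": 0, "wz": 0}]'

```text
time: 35.05
tcp_pos: [496.6, -197.1, 107.3]
tcp_rot: [[0.288, 0.83, 0.477], [0.958, -0.249, -0.144], [-0.0, 0.498, -0.867]]
force: [3.8, -1.8, 2.5]
width: 19.7
gripper_force: 60.1
```

```bash
python3 -c "
from h import *
to(*cell(3,80))"
```

```text
pos [ 496.6 -197.1  107.3] t 35.05 F [-0.6  4.8 -0.1] w 19.7 j [-33.   5. -51.   5.   8.  76.]
shift tool mm [ -0.1  -0.4 -44.3]
rotvec deg [-0.1   0.01  0.03]
```

arm_command --plan '[{"dx": 0, "dy": 0, "dz": 0.0015, "wx": 0, "wy": 0, "wz": 0}, {"dx": 0, "dy": 0, "dz": 0.001, "wx": 0, "wy": 0, "wz": 0}, {"dx": 0, "dy": 0, "dz": 0, "wx": 0, "wy": 0, "wz": 0}, {"dx": 0, "dy": 0, "dz": 0, "wx": 0, "wy": 0, "wz": 0}]'

```text
time: 35.45
tcp_pos: [497.7, -197.4, 105.3]
tcp_rot: [[0.288, 0.83, 0.477], [0.958, -0.249, -0.144], [-0.0, 0.499, -0.867]]
force: [0.9, -0.4, 6.0]
width: 19.7
gripper_force: 60.7
```

```bash
python3 -c "
from h import *
to(*cell(3,80))"
```

```text
pos [ 497.7 -197.4  105.3] t 35.45 F [-0.1  3.8 -4.7] w 19.7 j [-33.   5. -51.   5.   8.  76.]
shift tool mm [ -0.2  -0.4 -46.6]
rotvec deg [-0.09  0.01  0.03]
```

arm_command --plan '[{"dx": 0, "dy": 0, "dz": 0.0018, "wx": 0, "wy": 0, "wz": 0}, {"dx": 0, "dy": 0, "dz": 0, "wx": 0, "wy": 0, "wz": 0}, {"dx": 0, "dy": 0, "dz": 0, "wx": 0, "wy": 0, "wz": 0}, {"dx": 0, "dy": 0, "dz": 0, "wx": 0, "wy": 0, "wz": 0}]'

```text
time: 35.85
tcp_pos: [498.4, -197.5, 104.2]
tcp_rot: [[0.288, 0.83, 0.478], [0.958, -0.249, -0.144], [-0.001, 0.499, -0.867]]
force: [-5.7, 2.2, 15.0]
width: 19.5
gripper_force: 61.8
```

```bash
python3 -c "
from h import *
to(*cell(3,80))"
```

```text
pos [ 498.4 -197.5  104.2] t 35.85 F [  0.4   2.3 -16. ] w 19.5 j [-33.   6. -51.   4.   8.  76.]
shift tool mm [ -0.2  -0.5 -47.9]
rotvec deg [-0.07  0.02  0.03]
```

Cork felt again at 47 mm depth, so bottle 3 is home. Releasing, backing off, then a final check.

arm_command --plan '[{"dx": 0, "dy": 0, "dz": 0, "wx": 0, "wy": 0, "wz": 0}, {"dx": 0, "dy": 0, "dz": 0, "wx": 0, "wy": 0, "wz": 0}, {"dx": 0, "dy": 0, "dz": 0, "wx": 0, "wy": 0, "wz": 0}, {"dx": 0, "dy": 0, "dz": 0, "wx": 0, "wy": 0, "wz": 0}, {"dx": 0, "dy": 0, "dz": -0.02, "wx": 0, "wy": 0, "wz": 0}, {"dx": 0, "dy": 0, "dz": -0.04, "wx": 0, "wy": 0, "wz": 0}, {"dx": 0, "dy": 0, "dz": -0.04, "wx": 0, "wy": 0, "wz": 0}, {"dx": 0, "dy": 0, "dz": -0.04, "wx": 0, "wy": 0, "wz": 0}, {"dx": 0.04, "dy": 0, "dz": 0, "wx": 7.5, "wy": 0, "wz": 0}, {"dx": 0.04, "dy": 0, "dz": 0, "wx": 7.5, "wy": 0, "wz": 0}, {"dx": 0.04, "dy": 0, "dz": 0, "wx": 7.5, "wy": 0, "wz": 0}, {"dx": 0.04, "dy": 0, "dz": 0, "wx": 7.5, "wy": 0, "wz": 0}, {"dx": 0.04, "dy": 0, "dz": 0, "wx": 0, "wy": 0, "wz": 0}, {"dx": 0.04, "dy": 0, "dz": 0, "wx": 0, "wy": 0, "wz": 0}, {"dx": 0.04, "dy": 0, "dz": 0, "wx": 0, "wy": 0, "wz": 0}, {"dx": 0, "dy": 0, "dz": 0, "wx": 0, "wy": 0, "wz": 0}]' --gripper 0.05

```text
time: 37.45
tcp_pos: [512.9, 94.6, 223.9]
tcp_rot: [[0.282, 0.959, -0.003], [0.959, -0.282, 0.002], [0.001, -0.003, -1.0]]
force: [-0.2, -0.6, 0.3]
width: 49.7
gripper_force: 0.0
```

```bash
python3 chk2.py 3 443 272 386 178; python3 chk2.py 2 464 280 402 165|tail -1; python3 chk2.py 1 485 286 416 158|tail -1; python3 -c "
from h import *
t=snap('top')['img'][200:310,400:520];s=snap('side')['img'][110:220,330:450]
r=lambda i,k:cv2.convertScaleAbs(cv2.resize(i[:,:,::-1],None,fx=k,fy=k,interpolation=cv2.INTER_CUBIC),alpha=1.6)
cv2.imwrite('pics/p4.png',np.hstack([r(t,3.3),r(s,3.3)]))"
```

```text
0 46 side [383.2 173.5] top [440.8 272.3]
-2 46 side [383.8 174.3] top [440.4 273.3]
-2 51 side [384.9 173.1] top [440.5 274.6]
-2 56 side [386.  171.8] top [440.6 275.8]
-2 67 side [388.4 169.1] top [440.9 278.6]
(array([439.40201005, 272.30150754]), np.int32(199)) (array([389.2829582 , 171.01607717]), np.int32(311))
(array([462.81642512, 281.42028986]), np.int32(207)) (array([401.65024631, 164.22660099]), np.int32(406))
(array([486.33854167, 287.33333333]), np.int32(192)) (array([408.71841155, 160.54873646]), np.int32(277))
```

View pics/p4.png

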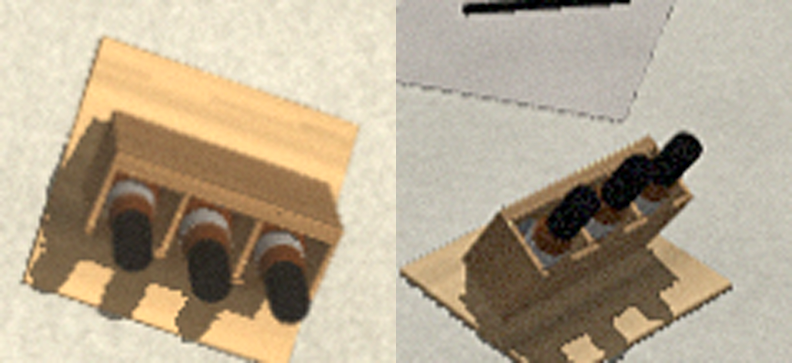

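All three bottles stand cap up, one per cell, and their cap centroids in the top view match the home depths. Nothing else was disturbed and the arm is clear.

```bash
python3 -c "
from h import *
print(workorder.job_done())"
```

```text
the job is handed in; nothing more can be done
None
```

I put all three dropper bottles in the rack, cap up, one per cell, pressed each in until it met the cork floor (at most about 20 N along the cell), and handed the job in at about 38 s. The verdict wasn't shown, and I judged the click from depth and force because the balls can't be read directly.

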